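Archive the measured samples from the carousel

TASK

First push the archive box along its rail until it is fully under the chute's spout. Then turn the sample carousel to bring each compartment that holds blue cassettes to the open front of its clear cover, and send every blue cassette down the chute into the box, leaving the yellow reference block lying on the carousel. When all are in, slide the box back fully home, and leave the carousel at rest with the reference block's compartment squarely at the front; do not disturb the other things on the bench.

Things in the scene. Friction and masses are not known exactly. Their poses are not given: they have to be found in the camera images.
- stand: Fixed stand of the sample carousel, origin on the table on the turning axis, z up; its -x axis points to the open front, marked by a red pointer strip on the table. Four 12 mm legs at x = -18 and 163, y = +-163 mm carry the clear cover. Cassettes can be lifted out only in the open front (x < -25 mm).
- cover (a point): Point of the turning axis at the top of the fixed clear cover plate, 99 mm above the table; same axes as the stand. The plate, 5 mm thick, roofs the turntable from x = -25 to 170 mm, |y| < 170 mm, save for a 90 mm wide notch (|y| < 45, x < 35 mm) round the knob; the front is open.
- carousel (a joint): Angle of the light grey turntable (rad), 0 at the start, growing counter-clockwise seen from above; turns without end either way, light friction (about 0.06 N m), stays where it is left. Turntable 300 mm diameter, its top 36 mm above the table; three 120 degree compartments parted by blue ribs, a blue rim and a blue 100 mm disc in the middle, all 8 mm high.
- knob_grip (a point): Centre of the black bar knob on the turntable axis, fixed to the turntable, 116.5 mm above the table. The bar is 50 mm long along this frame's x, 18 mm wide along its y, and spans 103 to 130 mm above the table: pinch it across its y from above and twist.
- box_in (a point): Centre of the inner floor of the grey open archive box (outside 150 x 150 mm, 150 mm high, walls 4 mm, rim 166 mm above the table); x, y axes are the chute's.
- archive_box (a joint): Position of the archive box on its slide rail (m): 0 = home, out at the end of the rail; 0.20 = end stop, right under the spout. Grows along the chute's +y. Slides with about 2 N friction plus some damping, stays where left.
- box_handle (a point): Centre of the top of the red upright grip of the archive box, 147 mm from the box centre to the chute's -x side, 118 mm above the table. The grip is 20 mm wide along y, 22 mm along x, its foot 58 mm above the table: pinch it from above or push it sideways.
- chute: Fixed blue return chute with rail, origin on the table under the spout's centre, z up. Square hopper, mouth 140 x 140 mm at 235 mm above the table, tapering to a straight 94 x 94 mm throat below 186 mm, open spout at 172 mm. Held by a column at x = +115 mm. The rail runs along y, an 8 mm thick plate 170 mm wide from y = -300 to +100 mm.
- comp0 (a point): Middle of carousel compartment 0, on its floor, 92 mm from the turning axis; turns with the turntable. It is at the front when it lies on the stand's -x axis.
- comp1 (a point): Middle of carousel compartment 1, on its floor, 92 mm from the turning axis; turns with the turntable. It is at the front when it lies on the stand's -x axis.
- comp2 (a point): Middle of carousel compartment 2, on its floor, 92 mm from the turning axis; turns with the turntable. It is at the front when it lies on the stand's -x axis.
- cassette1: Blue sample cassette with a white strip on top, solid block 66 (x) x 30 (y) x 36 (z) mm, about 50 to 100 g, origin at the centre of its underside. It lies on the carousel, at any yaw; may be absent (None).
- cassette2: Blue sample cassette with a white strip on top, solid block 66 (x) x 30 (y) x 36 (z) mm, about 50 to 100 g, origin at the centre of its underside. It lies on the carousel, at any yaw; may be absent (None).
- cassette3: Blue sample cassette with a white strip on top, solid block 66 (x) x 30 (y) x 36 (z) mm, about 50 to 100 g, origin at the centre of its underside. It lies on the carousel, at any yaw; may be absent (None).
- cassette4: Blue sample cassette with a white strip on top, solid block 66 (x) x 30 (y) x 36 (z) mm, about 50 to 100 g, origin at the centre of its underside. It lies on the carousel, at any yaw; may be absent (None).
- reference: Yellow reference block with a black strip, 66 (x) x 30 (y) x 36 (z) mm, origin at the centre of its underside; lies in one compartment of the carousel and stays there.
- beaker: Bystander: clear beaker, 72 mm diameter, 85 mm tall; origin at the centre of its underside.
- spatula: Bystander: lying spatula, 160 mm long; origin at the middle of the tool.
- dish: Bystander: shallow white ceramic dish, 90 mm diameter; origin at the centre of its underside.

How it is judged:
On the way, in this order (a step that is already met when the one before it is completed fails the run):
1. the box stands fully under the spout (within 15 mm of the end stop) while no cassette is in it yet (value of joint archive_box above 0.185 m and not (x of cassette1 in the frame of box_in between -0.075 and 0.075 m and y of cassette1 in the frame of box_in between -0.075 and 0.075 m and z of cassette1 in the frame of box_in between -0.006 and 0.148 m) and not (x of cassette2 in the frame of box_in between -0.075 and 0.075 m and y of cassette2 in the frame of box_in between -0.075 and 0.075 m and z of cassette2 in the frame of box_in between -0.006 and 0.148 m) and not (x of cassette3 in the frame of box_in between -0.075 and 0.075 m and y of cassette3 in the frame of box_in between -0.075 and 0.075 m and z of cassette3 in the frame of box_in between -0.006 and 0.148 m) and not (x of cassette4 in the frame of box_in between -0.075 and 0.075 m and y of cassette4 in the frame of box_in between -0.075 and 0.075 m and z of cassette4 in the frame of box_in between -0.006 and 0.148 m)), for 0.2 s.
2. every blue cassette lies in the box, with the box still under the spout (value of joint archive_box above 0.185 m and x of cassette1 in the frame of box_in between -0.075 and 0.075 m and y of cassette1 in the frame of box_in between -0.075 and 0.075 m and z of cassette1 in the frame of box_in between -0.006 and 0.148 m and x of cassette2 in the frame of box_in between -0.075 and 0.075 m and y of cassette2 in the frame of box_in between -0.075 and 0.075 m and z of cassette2 in the frame of box_in between -0.006 and 0.148 m and x of cassette3 in the frame of box_in between -0.075 and 0.075 m and y of cassette3 in the frame of box_in between -0.075 and 0.075 m and z of cassette3 in the frame of box_in between -0.006 and 0.148 m and x of cassette4 in the frame of box_in between -0.075 and 0.075 m and y of cassette4 in the frame of box_in between -0.075 and 0.075 m and z of cassette4 in the frame of box_in between -0.006 and 0.148 m), for 0.3 s.
At the end, for the whole second after the job is handed in: All blue cassettes lie at rest inside the archive box, the box is home (within 15 mm of that end of its rail), and the carousel is still, with the compartment holding the yellow reference block at the front (its middle within 30 mm sideways of the stand's front line) (x of cassette1 in the frame of box_in between -0.075 and 0.075 m and y of cassette1 in the frame of box_in between -0.075 and 0.075 m and z of cassette1 in the frame of box_in between -0.006 and 0.148 m and x of cassette2 in the frame of box_in between -0.075 and 0.075 m and y of cassette2 in the frame of box_in between -0.075 and 0.075 m and z of cassette2 in the frame of box_in between -0.006 and 0.148 m and x of cassette3 in the frame of box_in between -0.075 and 0.075 m and y of cassette3 in the frame of box_in between -0.075 and 0.075 m and z of cassette3 in the frame of box_in between -0.006 and 0.148 m and x of cassette4 in the frame of box_in between -0.075 and 0.075 m and y of cassette4 in the frame of box_in between -0.075 and 0.075 m and z of cassette4 in the frame of box_in between -0.006 and 0.148 m and linear speed of each of cassette1, cassette2, cassette3, cassette4 below 0.03 m/s and value of joint archive_box below 0.015 m and ((x of comp0 in the frame of stand below -0.05 m and y of comp0 in the frame of stand between -0.03 and 0.03 m and horizontal distance between reference and comp0 below 0.082 m) or (x of comp1 in the frame of stand below -0.05 m and y of comp1 in the frame of stand between -0.03 and 0.03 m and horizontal distance between reference and comp1 below 0.082 m) or (x of comp2 in the frame of stand below -0.05 m and y of comp2 in the frame of stand between -0.03 and 0.03 m and horizontal distance between reference and comp2 below 0.082 m)) and velocity of joint carousel between -0.05 and 0.05 rad/s and height (world z) of reference between 0.03 and 0.06 m); the robot touches nothing.
It fails at once if the yellow reference block is lifted or taken off the carousel (height (world z) of reference above 0.075 m or horizontal distance between reference and stand above 0.16 m).
It fails at once if the beaker, spatula or dish is moved more than 30 mm (distance of any of beaker, spatula, dish from where it was at the start of the episode above 0.03 m).
Of cassette1, cassette2, cassette3, cassette4 only 3 to 4 are there at a start; the rules pass over those that are not, and their reading is None.
At some moment in a run one of cassette1, cassette2, cassette3, cassette4 may be knocked a few centimetres aside while the robot is not near it.
Once in a run the grip may slacken for a moment while it holds something.
It also fails if it takes over 210 s, if anything falls off the work surface, if the arm or the gripper's body presses on something with over 40 N, if the wrist force passes 120 N, or if a joint passes its speed limit or range.

ROBOT

A 6-joint arm with a two-finger parallel gripper is mounted at the origin on the work surface. World frame = base frame: x ahead of the robot, y to its left, z up, the work surface at z = 0. Lengths are in m, angles in rad, forces in N, time in s.
With the tool pointing down it reaches from about 0.25 to 0.725 m from the base axis. Payload 4 kg.
Tool frame: the origin (TCP) lies at the very end of the fingers, on their centre line; the grasp point (between the pads) lies 19 mm behind it; z points along the fingers, y is the line along which they close (so a half turn about z gives the same grasp; the last joint's range is limited). The gripper opens to 85 mm and grips with 20 to 120 N. Pads are 22 mm wide; open, the fingers measure 114 mm over their backs; the gripper's body (76 mm by 85 mm) begins 54 mm behind the grasp point. The pads swing forward as they close: fully open they stand 13 mm farther back than shut.
Start: joints at [1.214, 0.241, 0.005, 1.335, 0, 1.571], TCP at [0.175, 0.469, 0.231] pointing down, gripper open.
Joint ranges: [-2.72, 2.72], [-1.05, 1.87], [-1.09, 1.28], [-1.99, 2.15], [-1.42, 1.44], [-3.14, 3.14]. Speed limits (rad/s): [2.79, 2.79, 3.14, 3.14, 3.14, 3.14].

INTERFACE

Orientations are given as a unit quaternion [x, y, z, w].
In Python, from workcell import bot, vision, workorder gives the robot as it stands.
- The arm moves only by the shell command python3 -m creep 'ROWS' [OPENING]. ROWS is JSON, a list of rows, each a list of 2 entries, a list of its own where there are three numbers: the shift along the tool's x, y, z in mm, then the turn, a rotation vector about the tool's x, y, z in rad. In form: [[[dx, dy, dz], [wx, wy, wz]], ...]. A call has 1 to 12 rows; each row shifts and turns the commanded pose from where the row before left it, along the tool's axes as they then stand; what a row does not reach is not made up. A row lasts 1/8 s, in which the tool goes at most 62.5 mm and 10.7 degrees, less where a joint would pass 70% of its speed; a pose out of reach is approached as far as the arm can. A call is refused whole if a number of a shift passes 62.5 or a number of a turn 0.188, either way. A call with a gripper value outside its range is refused whole. OPENING is the finger opening in mm, from 0 to 85.4, set as the call begins (- or left out, the last holds). The fingers move at their own pace and stop on an object; the grip force is fixed at half the most. Time passes only in rows, so rows that do not move let the fingers close. It gives the time, the measured TCP pose, the force, the opening and the grip force at its end, in the units of the state.
- bot.get_obs(): the state, without advancing time (a new reading comes with each control period).
- vision.camera(name): name is "scene" or "top" or "wrist"; returns a dict with "image" (400x640x3 uint8, blue, green, red), "z_map" (400x640 float32, m along the optical axis (not along the pixel's ray), 0 where there is no reading), "K" (3x3 intrinsics, pixels), "rvec" (rotation vector, rad) and "tvec" (3), from world to camera coordinates, as OpenCV has them; the wrist camera has in their place "tool_from_camera" (4x4, takes a point from camera to tool coordinates, whose origin is the TCP and whose axes are the flange's). Camera axes: x right, y down, z forward; pixel columns grow to the right and rows downward; lengths in m; the calibration is good to about 2 mm. A picture is of the moment at which its call begins: read the wrist's pose just before it.
- workorder.job_done(): hands the job in; it is judged then, once.
Trained networks look in a picture, given as the dict that the camera call returned (one of the last four; its "shot" number tells which), for a name from the list of things; names that differ only in an ending like _2 or _b are one class to them, and where a whole thing is asked for, a point or a joint stands for the part that bears it (a point fixed in the world has none). Each returns a list of dicts, best first, with "score" (0 to 1); they miss things now and then, are a little off and sometimes report something else, mostly with a low value. They report only what shows in the picture. A call takes as long as a camera call.
- vision.spot_in(picture, query): "position" ([column, row] in pixels, amid what is visible of it).
- vision.place_of(picture, query): "position" ([column, row] in pixels: a listed point, or the origin of a listed thing).
The state is a dict: "clock": time; "joint_pos": joint angles; "joint_vel": joint speeds; "tau": joint torques, N m; "eef_pos": TCP position; "tool_rot": TCP orientation; "ft_force": force on the tool from outside, world axes, zero at the start; "ft_torque": the same for the moment, N m; "grip_width": finger opening in m; "grasp_force": force on a finger pad.
Only numpy, scipy, OpenCV 4.12 (cv2) and the standard library are available. Lean on these libraries where they do the work, as an engineer would, in place of code of your own. Each camera call takes 0.05 s, during which the arm holds its last target. There are 200 camera calls.

## Working session

There is one attempt and no reset: what is moved stays moved. The work goes in short steps, Python scripts to look and compute and a shell command to move; the robot and the scene stay as the last step left them, time stands still between calls to the robot, and variables do not carry over. Pictures are saved under pics/ and viewed, at most 14 in all, crops included, and the job is handed in when it is done.

```bash
ls; mkdir -p pics
cat > h.py <<'E'
import numpy as np, cv2
from scipy.spatial.transform import Rotation as R
from workcell import bot, vision, workorder
def cam(n):
    o=bot.get_obs(); p=vision.camera(n)
    if n=="wrist":
        T=np.eye(4); T[:3,:3]=R.from_quat(o["tool_rot"]).as_matrix(); T[:3,3]=o["eef_pos"]
        p["W"]=T@p["tool_from_camera"]
    else:
        M=np.eye(4); M[:3,:3]=cv2.Rodrigues(np.array(p["rvec"],float))[0]; M[:3,3]=np.ravel(p["tvec"]); p["W"]=np.linalg.inv(M)
    return p
def ray(p,uv):
    d=p["W"][:3,:3]@np.linalg.inv(p["K"])@[uv[0],uv[1],1]; return p["W"][:3,3],d
def atz(p,uv,z):
    o,d=ray(p,uv); return o+d*(z-o[2])/d[2]
def dep(p,uv):
    o,d=ray(p,uv); u,v=int(round(uv[0])),int(round(uv[1]))
    w=p["z_map"][max(0,v-2):v+3,max(0,u-2):u+3]; w=w[w>0]
    return o+d*np.median(w) if len(w) else None
def cloud(p):
    v,u=np.mgrid[0:400,0:640]; k=np.linalg.inv(p["K"])
    c=np.stack([u,v,np.ones_like(u)],-1)@k.T*p["z_map"][...,None]
    return c@p["W"][:3,:3].T+p["W"][:3,3]
E
cat > a.py <<'E'
from h import *
np.set_printoptions(precision=3,suppress=True)
for n in("top","scene"):
    p=cam(n); cv2.imwrite(f"pics/{n}0.png",p["image"]); print(n,p["W"][:3,3])
    for q,z in [("stand",0),("cover",.099),("knob_grip",.1165),("box_in",.02),("box_handle",.118),("chute",0),("comp0",.036),("comp1",.036),("comp2",.036),("cassette1",.036),("reference",.036),("beaker",0),("spatula",0),("dish",0)]:
        for r in vision.place_of(p,q)[:5]:
            if r["score"]>.2: print(q,round(r["score"],2),np.round(r["position"]),atz(p,r["position"],z),dep(p,r["position"]))
o=bot.get_obs(); print(o)
E
python3 a.py
```

```text
pics
top [ 0.3   -0.014  1.313]
stand 0.86 [230. 182.] [0.55  0.212 0.   ] [0.539 0.202 0.057]
stand 0.45 [236. 213.] [0.467 0.192 0.   ] [0.458 0.182 0.069]
cover 0.75 [224. 174.] [0.55  0.212 0.099] [0.545 0.207 0.126]
cover 0.66 [159. 233.] [0.402 0.361 0.099] [0.409 0.39  0.004]
cover 0.39 [231. 181.] [0.533 0.192 0.099] [0.541 0.199 0.057]
knob_grip 0.97 [224. 172.] [0.551 0.209 0.117] [0.549 0.206 0.127]
box_in 0.72 [226. 175.] [0.564 0.22  0.02 ] [0.544 0.203 0.115]
box_handle 0.83 [438. 227.] [ 0.43  -0.309  0.118] [ 0.43  -0.309  0.117]
box_handle 0.64 [235. 210.] [0.461 0.176 0.118] [0.467 0.184 0.071]
chute 0.87 [375. 174.] [ 0.581 -0.174  0.   ] [ 0.579 -0.173  0.009]
comp0 0.79 [204. 154.] [0.615 0.279 0.036] [0.6   0.265 0.097]
comp0 0.57 [216. 213.] [0.461 0.238 0.036] [0.461 0.239 0.034]
comp1 0.79 [204. 154.] [0.615 0.279 0.036] [0.6   0.265 0.097]
comp1 0.57 [216. 213.] [0.461 0.238 0.036] [0.461 0.239 0.034]
comp2 0.79 [204. 154.] [0.615 0.279 0.036] [0.6   0.265 0.097]
comp2 0.57 [216. 213.] [0.461 0.238 0.036] [0.461 0.239 0.034]
cassette1 0.92 [203. 202.] [0.488
[... 1862 characters left out ...]
[358. 189.] [0.469 0.187 0.036] [0.515 0.122 0.098]
beaker 0.68 [386. 209.] [0.556 0.204 0.   ] [0.616 0.103 0.099]
beaker 0.56 [378. 158.] [0.389 0.395 0.   ] [0.413 0.358 0.029]
dish 0.62 [340. 169.] [0.338 0.265 0.   ] [0.342 0.261 0.004]
{'clock': 1.5, 'joint_pos': array([1.214, 0.241, 0.005, 1.335, 0.   , 1.571]), 'joint_vel': array([-0.001,  0.001, -0.002, -0.   , -0.   ,  0.002]), 'tau': array([ -0.001, -37.221,  25.269,   0.001,  -0.   ,  -0.   ]), 'eef_pos': array([0.175, 0.469, 0.231]), 'tool_rot': array([ 0.177,  0.984,  0.   , -0.   ]), 'ft_force': array([-0.12 , -0.102,  0.201]), 'ft_torque': array([-0.042, -0.013,  0.027]), 'grasp_force': 0.0, 'grip_width': 0.08546168333912654}
```

```bash
python3 -c "
import cv2
a=cv2.imread('pics/top0.png');cv2.imwrite('pics/top0c.png',cv2.resize(a[100:320,120:480],None,fx=2.2,fy=2.2,interpolation=2))"
```

```text
(no output)
```

View pics/top0c.png

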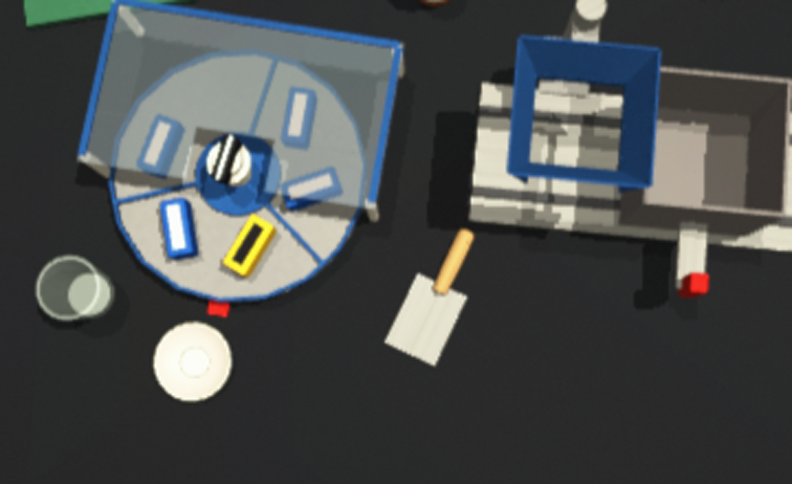

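View pics/scene0.png

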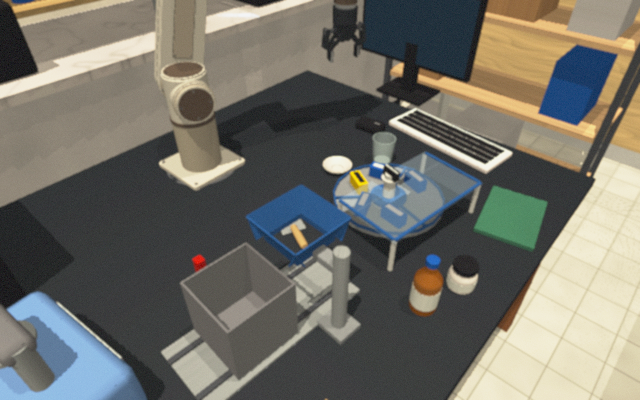

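The top view shows the reference and one cassette at the front, with three cassettes under the cover: two on the right and one at the left. The box is partway along the rail, its red handle at crop (697,283), clear of the spatula at (430,300).

```bash
cat >> h.py <<'E'
def go(x,y,z,yaw=None):
    "turn about tool z (mod pi, given yaw = heading of tool y, deg), then shift in turned tool axes, mm"
    o=bot.get_obs(); r=R.from_quat(o["tool_rot"]); m=r.as_matrix(); h=np.degrees(np.arctan2(m[1,1],m[0,1]))
    t=0. if yaw is None else -np.radians((yaw-h+90)%180-90)
    m2=m@R.from_rotvec([0,0,t]).as_matrix()
    print("now",np.round(o["eef_pos"],4),"ytool",round(h,1),"q1,q6",np.round(o["joint_pos"][[0,5]],2),"| turn",round(t,3),"alt",round(t-np.sign(t)*np.pi,3),"| shift",np.round(m2.T@(np.array([x,y,z])-o["eef_pos"])*1000,1))
def mode(): pass
E
cat > g.py <<'E'
import sys; from h import *
a=[float(v) for v in sys.argv[1:]]; go(*a)
E
python3 g.py .425 -.306 .22 85.2
```

```text
now [0.1746 0.4685 0.2313] ytool 69.6 q1,q6 [1.21 1.57] | turn -0.273 alt 2.869 | shift [-314.3 -750.9   11.3]
```

```bash
python3 -m creep '[[[0,0,0],[0,0,-0.137]],[[0,0,0],[0,0,-0.136]],[[-22,-54,1],[0,0,0]],[[-22,-54,1],[0,0,0]],[[-22,-54,1],[0,0,0]],[[-22,-54,1],[0,0,0]],[[-22,-54,1],[0,0,0]],[[-22,-54,1],[0,0,0]],[[-22,-54,1],[0,0,0]],[[0,0,0],[0,0,0]]]' 60
python3 g.py .425 -.306 .22 85.2
```

```text
clock: 2.75
eef_pos: [0.2973, 0.0752, 0.2245]
tool_rot: [0.048, 0.999, -0.0, 0.0]
ft_force: [-0.3, 0.5, -0.2]
grip_width: 0.0601
grasp_force: 0.0
now [0.2973 0.0752 0.2245] ytool 84.5 q1,q6 [0.25 0.34] | turn -0.012 alt 3.13 | shift [-159.2 -369.2    4.8]
```

```bash
python3 -m creep '[[[-23,-53,0],[0,0,-0.012]],[[-23,-53,1],[0,0,0]],[[-23,-53,1],[0,0,0]],[[-23,-53,1],[0,0,0]],[[-23,-53,1],[0,0,0]],[[-23,-53,1],[0,0,0]],[[-21,-51,0],[0,0,0]],[[0,0,0],[0,0,0]],[[0,0,0],[0,0,0]]]' 60
cat > w.py <<'E'
import sys; from h import *
np.set_printoptions(precision=4,suppress=True)
p=cam("wrist"); cv2.imwrite(sys.argv[1],p["image"])
print("cam",p["W"][:3,3])
for a in sys.argv[2:]:
    q,z=a.split(":")
    for r in vision.place_of(p,q)[:4]:
        if r["score"]>.3: print(q,round(r["score"],2),np.round(r["position"]),atz(p,r["position"],float(z)),dep(p,r["position"]))
E
python3 w.py pics/w1.png box_handle:.118 chute:0 box_in:.02; python3 g.py .425 -.306 .09 85.2
```

```text
clock: 3.88
eef_pos: [0.4283, -0.2992, 0.2187]
tool_rot: [0.035, 0.999, 0.001, -0.001]
ft_force: [1.0, 0.6, 0.4]
grip_width: 0.0599
grasp_force: 0.0
cam [ 0.3487 -0.2941  0.362 ]
box_handle 0.75 [308. 202.] [ 0.4306 -0.3058  0.118 ] [ 0.4306 -0.3058  0.1181]
chute 0.66 [421. 272.] [ 0.5847 -0.1626  0.    ] [ 0.5787 -0.166   0.0092]
now [ 0.428  -0.2992  0.2198] ytool 86.0 q1,q6 [-0.61 -0.54] | turn 0.014 alt -3.127 | shift [  2.5  -7.  129.8]
```

View pics/w1.png

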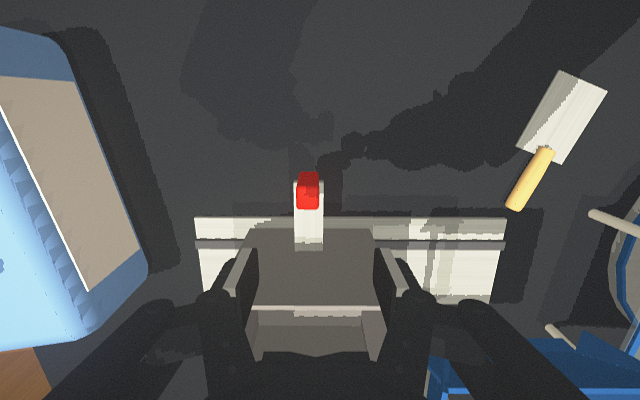

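Handle at (308,202), rail edge level at row 217: the tool is aligned with the rail. Grasp it.

```bash
python3 -m creep '[[[-3,-7,30],[0,0,0]],[[0,0,40],[0,0,0]],[[0,0,40],[0,0,0]],[[0,0,16],[0,0,0]],[[0,0,0],[0,0,0]]]' 60 && python3 -m creep '[[[0,0,0],[0,0,0]],[[0,0,0],[0,0,0]],[[0,0,0],[0,0,0]],[[0,0,0],[0,0,0]],[[0,0,0],[0,0,0]],[[0,0,0],[0,0,0]]]' 10
```

```text
clock: 4.7
eef_pos: [0.4294, -0.3064, 0.0924]
tool_rot: [0.035, 0.999, 0.001, -0.001]
ft_force: [-0.2, 0.0, 0.6]
grip_width: 0.06
grasp_force: 0.0
clock: 5.45
eef_pos: [0.4313, -0.3082, 0.0949]
tool_rot: [0.036, 0.999, -0.0, 0.001]
ft_force: [0.1, 1.9, 5.9]
grip_width: 0.0192
grasp_force: 59.9
```

```bash
python3 -m creep '[[[0,10,0],[0,0,0]],[[0,14,0],[0,0,0]],[[0,14,0],[0,0,0]],[[0,14,0],[0,0,0]],[[0,14,0],[0,0,0]],[[0,14,0],[0,0,0]],[[0,14,0],[0,0,0]],[[0,14,0],[0,0,0]],[[0,14,0],[0,0,0]],[[0,10,0],[0,0,0]],[[0,5,0],[0,0,0]],[[0,0,0],[0,0,0]]]' && python3 -m creep '[[[0,4,0],[0,0,0]],[[0,4,0],[0,0,0]],[[0,3,0],[0,0,0]],[[0,3,0],[0,0,0]],[[0,0,0],[0,0,0]],[[0,0,0],[0,0,0]]]'
```

```text
clock: 6.95
eef_pos: [0.4416, -0.1713, 0.0949]
tool_rot: [0.036, 0.999, -0.0, 0.002]
ft_force: [-0.2, 0.7, 6.4]
grip_width: 0.0184
grasp_force: 60.0
clock: 7.7
eef_pos: [0.4427, -0.1579, 0.0949]
tool_rot: [0.036, 0.999, -0.001, 0.002]
ft_force: [-0.0, -1.5, 6.1]
grip_width: 0.0185
grasp_force: 59.9
```

Not at the stop yet (no rise in force). Continue.

```bash
python3 -m creep '[[[0,3,0],[0,0,0]],[[0,3,0],[0,0,0]],[[0,2,0],[0,0,0]],[[0,0,0],[0,0,0]],[[0,0,0],[0,0,0]]]' ; python3 -m creep '[[[0,2,0],[0,0,0]],[[0,2,0],[0,0,0]],[[0,2,0],[0,0,0]],[[0,0,0],[0,0,0]],[[0,0,0],[0,0,0]]]'
```

```text
clock: 8.32
eef_pos: [0.4429, -0.1546, 0.0949]
tool_rot: [0.037, 0.999, -0.006, 0.001]
ft_force: [-2.3, -15.6, 4.4]
grip_width: 0.0186
grasp_force: 59.8
clock: 8.95
eef_pos: [0.443, -0.1545, 0.0948]
tool_rot: [0.04, 0.999, -0.012, 0.001]
ft_force: [-3.3, -32.7, -1.3]
grip_width: 0.0193
grasp_force: 41.9
```

```bash
python3 -m creep '[[[0,-5,0],[0,0,0]],[[0,-5,0],[0,0,0]],[[0,0,0],[0,0,0]],[[0,0,0],[0,0,0]]]' && python3 -m creep '[[[0,0,0],[0,0,0]],[[0,0,0],[0,0,0]],[[0,0,0],[0,0,0]],[[0,0,0],[0,0,0]],[[0,0,-40],[0,0,0]],[[0,0,-60],[0,0,0]],[[0,0,-60],[0,0,0]],[[0,0,-30],[0,0,0]],[[0,0,0],[0,0,0]]]' 60; python3 g.py .43 .205 .29 83
```

```text
clock: 9.45
eef_pos: [0.443, -0.1547, 0.0949]
tool_rot: [0.037, 0.999, -0.001, 0.002]
ft_force: [-0.2, -2.7, 4.7]
grip_width: 0.0191
grasp_force: 61.0
clock: 10.58
eef_pos: [0.443, -0.1538, 0.2861]
tool_rot: [0.036, 0.999, -0.001, 0.003]
ft_force: [0.3, 1.0, -0.1]
grip_width: 0.06
grasp_force: 0.0
now [ 0.443  -0.1538  0.2861] ytool 85.9 q1,q6 [-0.33 -0.26] | turn 0.05 alt -3.091 | shift [ 56.6 354.5  -4.7]
```

```bash
python3 -m creep '[[[8,50,0],[0,0,0.05]],[[8,50,0],[0,0,0]],[[8,50,0],[0,0,0]],[[8,50,0],[0,0,0]],[[8,50,0],[0,0,0]],[[8,50,0],[0,0,0]],[[8,54,-4],[0,0,0]],[[0,0,0],[0,0,0]],[[0,0,0],[0,0,0]]]' 60
python3 w.py pics/w2.png knob_grip:.1165 stand:0 cassette1:.036 reference:.036 comp0:.036
cat > b.py <<'E'
from h import *
# chute/handle check + strips from top view
p=cam("top"); P=cloud(p); print("handle",[ (round(r["score"],2),np.round(atz(p,r["position"],.118),4)) for r in vision.place_of(p,"box_handle")[:2]])
E
python3 b.py
```

```text
clock: 11.7
eef_pos: [0.4257, 0.2043, 0.2858]
tool_rot: [0.06, 0.998, -0.001, -0.001]
ft_force: [-0.4, -0.8, -1.0]
grip_width: 0.06
grasp_force: 0.0
cam [0.3467 0.2139 0.4292]
knob_grip 0.76 [337. 278.] [0.5511 0.2151 0.1165] [0.5411 0.215  0.1317]
stand 0.69 [444. 132.] [0.4095 0.3881 0.    ] [0.398 0.356 0.079]
cassette1 0.59 [374. 199.] [0.484  0.2789 0.036 ] [0.4708 0.2727 0.0735]
cassette1 0.55 [391. 259.] [0.5802 0.2982 0.036 ] [0.4196 0.2402 0.3064]
reference 0.58 [311. 193.] [0.465  0.1931 0.036 ] [0.4536 0.1951 0.0738]
comp0 0.86 [344. 191.] [0.4678 0.238  0.036 ] [0.4675 0.2379 0.0369]
comp0 0.78 [381. 283.] [0.6195 0.2807 0.036 ] [0.4288 0.234  0.3109]
handle [(0.55, array([ 0.4427, -0.1517,  0.118 ]))]
```

View pics/w2.png

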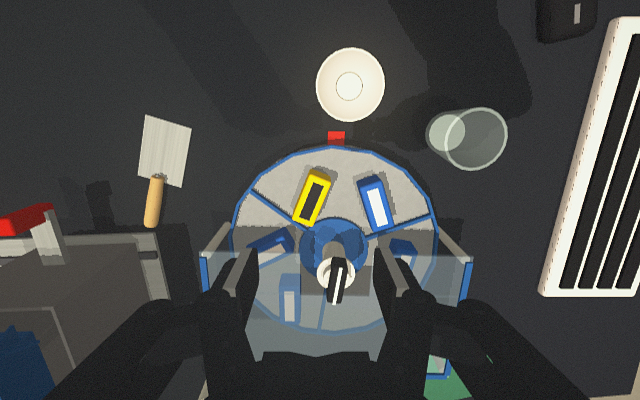

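The reference is at (312,198), the front cassette at (375,203), red pointer (336,137), knob bar from (332,302) to (340,262); beaker and dish stand beyond the front.

```bash
cat >> h.py <<'E'
def blobs(p,mask,z,amin=25,roi=((.38,.72),(.03,.40))):
    n,l,s,c=cv2.connectedComponentsWithStats(mask.astype(np.uint8)); out=[]
    for i in range(1,n):
        if s[i,4]<amin: continue
        v,u=np.where(l==i); w=np.array([atz(p,(a,b),z)[:2] for a,b in zip(u,v)])
        ((cx,cy),(a,b),_)=r=cv2.minAreaRect((w*1000).astype(np.float32)); m=w.mean(0)
        if not(roi[0][0]<m[0]<roi[0][1] and roi[1][0]<m[1]<roi[1][1]): continue
        bp=cv2.boxPoints(r); e1,e2=bp[1]-bp[0],bp[2]-bp[1]; e=e1 if np.hypot(*e1)>np.hypot(*e2) else e2
        out.append((np.round([cx,cy]),np.round(sorted((a,b))),round(np.degrees(np.arctan2(e[1],e[0]))%180,1),np.round(c[i]),s[i,4]))
    return out
def masks(p):
    h=cv2.cvtColor(p["image"],cv2.COLOR_BGR2HSV); H,S,V=h[...,0],h[...,1],h[...,2]
    return dict(red=((H<8)|(H>172))&(S>150)&(V>80), yellow=(H>20)&(H<35)&(S>150)&(V>90),
        blue=(H>100)&(H<125)&(S>110)&(V>40), white=(S<60)&(V>195))
E
cat > d.py <<'E'
import sys; from h import *
p=cam(sys.argv[1]); m=masks(p)
for k,z in (("red",0),("yellow",.072),("white",.072)):
    for b in blobs(p,m[k],z,amin=15): print(k,*b)
E
python3 d.py wrist; echo; python3 d.py top
```

```text
red [398. 235.] [18. 23.] 82.9 [335. 136.] 225
yellow [461. 194.] [31. 72.] 151.2 [311. 195.] 908
white [401. 365.] [ 9. 40.] 158.8 [448. 131.] 124
white [424. 251.] [ 29. 143.] 74.8 [351. 159.] 675
white [428. 234.] [11. 11.] 172.9 [340. 167.] 38
white [451. 293.] [ 7. 16.] 14.7 [390. 181.] 27
white [483. 276.] [14. 51.] 12.0 [377. 205.] 415
white [453. 115.] [13. 25.] 101.9 [249. 198.] 33
white [563. 308.] [12. 13.] 165.9 [405. 257.] 36
white [568. 197.] [18. 46.] 164.4 [323. 271.] 256
white [578. 234.] [10. 38.] 164.9 [350. 275.] 117
white [593. 213.] [ 5. 59.] 164.6 [337. 284.] 129

red [395. 234.] [16. 26.] 77.4 [219. 240.] 60
yellow [462. 189.] [34. 65.] 151.5 [236. 210.] 189
white [615. 141.] [ 9. 43.] 171.4 [255. 152.] 60
white [592. 352.] [ 4. 58.] 27.6 [171. 159.] 31
white [583. 299.] [ 8. 32.] 157.1 [192. 163.] 38
white [564. 223.] [ 4. 49.] 164.8 [222. 171.] 37
white [563. 237.] [ 9. 35.] 164.8 [216. 171.] 39
white [555. 202.] [18. 40.] 174.9 [229. 175.] 86
white [533. 123.] [ 8. 44.] 110.1 [261. 184.] 61
white [474. 109.] [38. 50.] 84.9 [266. 206.] 201
white [443. 145.] [ 9. 27.] 26.1 [250. 219.] 24
white [445. 126.] [13. 22.] 20.6 [258. 219.] 37
```

```bash
python3 g.py .483 .276 .15 102
```

```text
now [0.4266 0.2043 0.2874] ytool 83.0 q1,q6 [0.45 0.57] | turn -0.332 alt 2.809 | shift [-70.1  58.4 137.5]
```

```bash
python3 -m creep '[[[0,0,0],[0,0,-0.166]],[[0,0,0],[0,0,-0.166]],[[-35,29,0],[0,0,0]],[[-35,29,30],[0,0,0]],[[0,0,40],[0,0,0]],[[0,0,40],[0,0,0]],[[0,0,27],[0,0,0]],[[0,0,0],[0,0,0]],[[0,0,0],[0,0,0]]]' 56; python3 d.py wrist|grep -v red;  python3 g.py .483 .276 .044 102
```

```text
clock: 13.32
eef_pos: [0.4835, 0.2764, 0.1516]
tool_rot: [-0.105, 0.994, 0.0, 0.001]
ft_force: [0.5, 0.4, 1.3]
grip_width: 0.0557
grasp_force: 0.0
yellow [462. 196.] [31. 71.] 151.2 [220. 156.] 2589
white [425.  59.] [10. 13.] 156.2 [22. 67.] 139
white [425.  48.] [2. 5.] 174.1 [ 7. 61.] 16
white [419. 172.] [ 5. 18.] 116.0 [191.  92.] 60
white [421. 182.] [3. 8.] 31.5 [205. 100.] 21
white [441. 173.] [28. 38.] 151.2 [193. 124.] 877
white [440. 146.] [3. 5.] 171.1 [151. 115.] 20
white [408. 363.] [ 9. 36.] 177.7 [452. 135.] 293
white [420. 275.] [2. 6.] 58.3 [332. 125.] 20
white [448. 155.] [3. 8.] 176.6 [164. 129.] 19
white [419. 345.] [1. 8.] 41.4 [424. 146.] 15
white [461. 161.] [3. 8.] 102.0 [170. 149.] 32
white [471. 149.] [ 2. 13.] 44.0 [153. 158.] 25
white [469. 171.] [2. 6.] 143.5 [183. 162.] 15
white [472. 167.] [2. 8.] 44.7 [178. 164.] 17
white [448. 301.] [ 9. 21.] 113.7 [359. 171.] 147
white [472. 233.] [20. 48.] 97.7 [270. 182.] 420
white [483. 276.] [14. 50.] 12.0 [315. 205.] 1036
white [482. 243.] [4. 5.] 12.0 [274. 195.] 15
white [486. 251.] [5. 9.] 67.8 [284. 204.] 31
white [480. 312.] [15. 28.] 111.3 [357. 213.] 105
white [490. 309.] [ 6. 10.] 14.1 [354. 222.] 28
white [535. 105.] [ 2. 14.] 111.1 [ 95. 223.] 22
white [493. 316.] [5. 8.] 12.0 [361. 227.] 26
white [535. 130.] [ 3. 14.] 82.3 [127. 230.] 33
white [571. 187.] [16. 49.] 161.8 [194. 280.] 581
white [557. 267.] [ 8. 11.] 85.6 [287. 283.] 90
white [575. 204.] [3. 6.] 163.7 [213. 287.] 19
white [581. 302.] [13. 47.] 162.0 [324. 309.] 340
now [0.4839 0.2766 0.1521] ytool 102.0 q1,q6 [0.52 0.31] | turn 0.001 alt -3.141 | shift [  1.3  -0.5 108.1]
```

```bash
python3 -m creep '[[[1,0,40],[0,0,0]],[[0,0,40],[0,0,0]],[[0,0,28],[0,0,0]],[[0,0,0],[0,0,0]]]' 56 && python3 -m creep '[[[0,0,0],[0,0,0]],[[0,0,0],[0,0,0]],[[0,0,0],[0,0,0]],[[0,0,0],[0,0,0]],[[0,0,0],[0,0,0]]]' 20 && python3 -m creep '[[[0,0,-30],[0,0,0]],[[0,0,-50],[0,0,0]],[[0,0,-60],[0,0,0]],[[0,0,-60],[0,0,0]],[[0,0,-50],[0,0,0]],[[0,0,0],[0,0,0]]]' ; python3 g.py .589 -.166 .29 86
```

```text
clock: 13.88
eef_pos: [0.4811, 0.2753, 0.0417]
tool_rot: [-0.105, 0.994, -0.001, -0.001]
ft_force: [0.2, -0.6, 0.5]
grip_width: 0.0557
grasp_force: 0.0
clock: 14.5
eef_pos: [0.4837, 0.2769, 0.0449]
tool_rot: [-0.105, 0.994, 0.001, 0.002]
ft_force: [0.2, -0.4, 6.5]
grip_width: 0.0295
grasp_force: 60.0
clock: 15.25
eef_pos: [0.4838, 0.277, 0.2982]
tool_rot: [-0.105, 0.994, 0.002, 0.005]
ft_force: [-0.6, -0.1, -1.0]
grip_width: 0.029
grasp_force: 59.3
now [0.4838 0.277  0.2982] ytool 102.0 q1,q6 [0.52 0.31] | turn 0.28 alt -2.862 | shift [-135.8 -434.6    6.7]
```

```bash
python3 -m creep '[[[0,0,0],[0,0,0.14]],[[0,0,0],[0,0,0.14]],[[-15,-48,0],[0,0,0]],[[-15,-48,0],[0,0,0]],[[-15,-48,0],[0,0,0]],[[-15,-48,0],[0,0,0]],[[-15,-48,0],[0,0,0]],[[-15,-48,0],[0,0,0]],[[-15,-48,0],[0,0,0]],[[-15,-48,0],[0,0,0]],[[-15,-48,0],[0,0,0]],[[0,0,0],[0,0,0]]]'; python3 g.py .589 -.166 .235 86; python3 w.py pics/w3.png chute:0
```

```text
clock: 16.75
eef_pos: [0.5858, -0.168, 0.2898]
tool_rot: [0.038, 0.999, 0.0, -0.002]
ft_force: [0.1, 0.9, -0.3]
grip_width: 0.0292
grasp_force: 59.6
now [ 0.5858 -0.168   0.2898] ytool 85.7 q1,q6 [-0.28 -0.2 ] | turn -0.005 alt 3.136 | shift [-3.2  2.2 54.8]
cam [ 0.5066 -0.1624  0.4332]
chute 0.94 [321. 159.] [ 0.5862 -0.1601  0.    ] [ 0.5824 -0.1602  0.0209]
```

View pics/w3.png

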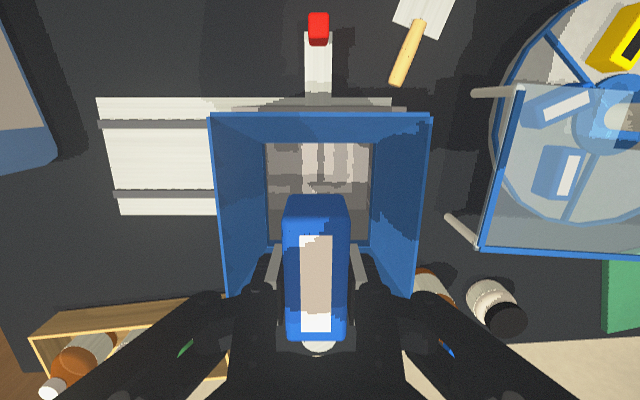

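Cassette held along the hopper's x, centred over the throat (columns 266–376, rows 143–248). Lower and release.

```bash
python3 -m creep '[[[-3,3,20],[0,0,0]],[[0,0,30],[0,0,0]],[[0,0,10],[0,0,0]],[[0,0,0],[0,0,0]]]' && python3 -m creep '[[[0,0,0],[0,0,0]],[[0,0,0],[0,0,0]],[[0,0,0],[0,0,0]],[[0,0,0],[0,0,0]],[[0,0,-30],[0,0,0]],[[0,0,-40],[0,0,0]],[[0,0,0],[0,0,0]]]' 65
cat > e.py <<'E'
import sys; from h import *
p=cam("wrist"); print("throat c",atz(p,(321,195.5),.186)); P=cloud(p)
q=P[(abs(P[...,0]-.589)<.07)&(abs(P[...,1]+.166)<.07)&(P[...,2]<.15)&(P[...,2]>.03)]; m=masks(p)["blue"]
s=(abs(P[...,0]-.589)<.07)&(abs(P[...,1]+.166)<.07)&(P[...,2]<.15); print("blue px in box",(m&s).sum(), P[m&s].mean(0) if (m&s).any() else "")
go(.551,.212,.30,74.7)
E
python3 e.py
```

```text
clock: 17.35
eef_pos: [0.589, -0.1606, 0.2318]
tool_rot: [0.034, 0.999, 0.0, -0.001]
ft_force: [0.1, -0.0, -1.3]
grip_width: 0.0292
grasp_force: 59.6
clock: 18.23
eef_pos: [0.5912, -0.1623, 0.3065]
tool_rot: [0.035, 0.999, -0.001, 0.004]
ft_force: [0.5, -0.6, -0.0]
grip_width: 0.0649
grasp_force: 0.0
throat c [ 0.59594889 -0.15792623  0.186     ]
blue px in box 1311 [ 0.58629929 -0.19523372  0.04976626]
now [ 0.5904 -0.1621  0.3042] ytool 86.0 q1,q6 [-0.27 -0.2 ] | turn 0.197 alt -2.944 | shift [136.8 350.4   3.6]
```

```bash
python3 -m creep '[[[0,0,0],[0,0,0.1]],[[0,0,0],[0,0,0.097]],[[17,43,0],[0,0,0]],[[17,44,0],[0,0,0]],[[17,44,0],[0,0,0]],[[17,44,0],[0,0,0]],[[17,44,0],[0,0,0]],[[17,44,0],[0,0,0]],[[17,44,10],[0,0,0]],[[17,44,20],[0,0,0]],[[0,0,40],[0,0,0]],[[0,0,0],[0,0,0]]]' 60; python3 w.py pics/w4.png knob_grip:.1165
python3 - <<'E'
from h import *
p=cam("wrist"); P=cloud(p)
s=(P[...,2]>.12)&(P[...,2]<.136)&(np.hypot(P[...,0]-.551,P[...,1]-.212)<.05)
q=P[s]; print(len(q),q.mean(0)); r=cv2.minAreaRect((q[:,:2]*1000).astype(np.float32)); print(r)
E
python3 g.py .551 .212 .106 74.7
```

```text
clock: 19.77
eef_pos: [0.5476, 0.2121, 0.2273]
tool_rot: [0.132, 0.991, -0.003, -0.005]
ft_force: [0.0, -0.6, 0.4]
grip_width: 0.0599
grasp_force: 0.0
cam [0.4719 0.2335 0.3712]
1141 [0.55005514 0.21401491 0.13030647]
((552.0075073242188, 213.6707763671875), (17.922054290771484, 49.803958892822266), 75.4255142211914)
now [0.5515 0.2123 0.2334] ytool 74.7 q1,q6 [0.37 0.64] | turn -0.001 alt 3.141 | shift [  0.6  -0.5 127.4]
```

View pics/w4.png

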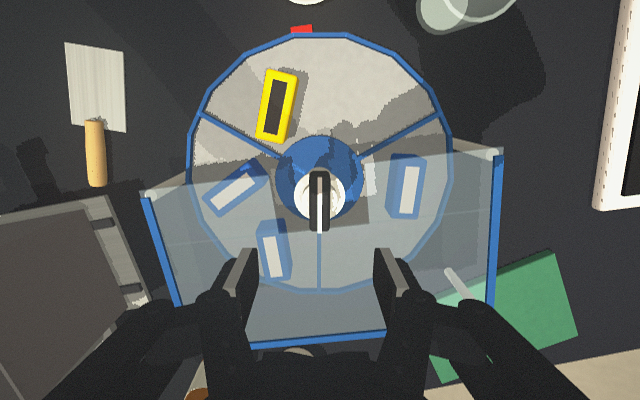

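Knob bar at (319,200) squarely between the fingers; the third rib runs along it. Two cassettes to the right compartment at (235,188) and (273,250), one in the left at (405,188). Pinch and twist clockwise 113°.

```bash
python3 -m creep '[[[0,1,40],[0,0,0]],[[0,0,40],[0,0,0]],[[0,0,40],[0,0,0]],[[0,0,7],[0,0,0]],[[0,0,0],[0,0,0]],[[0,0,0],[0,0,0]]]' 60 && python3 -m creep '[[[0,0,0],[0,0,0]],[[0,0,0],[0,0,0]],[[0,0,0],[0,0,0]],[[0,0,0],[0,0,0]],[[0,0,0],[0,0,0]],[[0,0,0],[0,0,0]]]' 8 && python3 -m creep '[[[0,0,0],[0,0,0.05]],[[0,0,0],[0,0,0.1]],[[0,0,0],[0,0,0.11]],[[0,0,0],[0,0,0.11]],[[0,0,0],[0,0,0.11]],[[0,0,0],[0,0,0.11]],[[0,0,0],[0,0,0.11]],[[0,0,0],[0,0,0.11]],[[0,0,0],[0,0,0.1]],[[0,0,0],[0,0,0.05]],[[0,0,0],[0,0,0]]]'; python3 g.py .552 .2137 .106
```

```text
clock: 20.68
eef_pos: [0.553, 0.2141, 0.108]
tool_rot: [0.133, 0.991, 0.001, 0.002]
ft_force: [0.0, -0.2, 0.1]
grip_width: 0.0599
grasp_force: 0.0
clock: 21.42
eef_pos: [0.5519, 0.2136, 0.1071]
tool_rot: [0.133, 0.991, 0.0, 0.001]
ft_force: [-0.5, -0.4, 5.5]
grip_width: 0.0287
grasp_force: 58.8
clock: 22.8
eef_pos: [0.5516, 0.2134, 0.1071]
tool_rot: [0.576, 0.818, 0.0, 0.001]
ft_force: [-1.8, -1.7, 6.2]
grip_width: 0.0289
grasp_force: 59.0
now [0.5516 0.2134 0.1071] ytool 19.7 q1,q6 [0.37 1.6 ] | turn 0.0 alt 0.0 | shift [0.1 0.4 1.1]
```

Run:
```python
from h import *
p=cam("top"); print([b for b in blobs(p,masks(p)["yellow"],.072)]); print(bot.get_obs()["ft_torque"])
```

```text
[]
[-0.39588359  0.39656471 -0.04098494]
```

```bash
python3 w.py pics/w5.png reference:.036 cassette1:.036 comp0:.036; python3 d.py wrist | grep yel
```

```text
cam [0.5247 0.2888 0.2502]
reference 0.78 [256. 102.] [0.4875 0.2742 0.036 ] [0.494  0.2768 0.073 ]
cassette1 0.71 [195. 214.] [0.4658 0.1796 0.036 ] [0.476  0.1986 0.0733]
comp0 0.94 [317.  82.] [0.5219 0.3004 0.036 ] [0.5219 0.3004 0.0366]
comp0 0.62 [218. 266.] [0.4935 0.1421 0.036 ] [0.4936 0.1424 0.0364]
yellow [488. 274.] [33. 65.] 96.0 [247.  98.] 4592
```

View pics/w5.png

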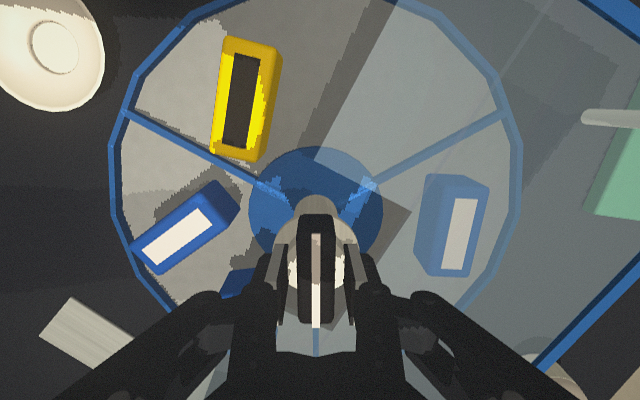

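The carousel follows the twist: the reference is now at (247,100) moving under the cover, and the next cassettes are entering the front at the left. Continue.

```bash
python3 -m creep '[[[0,0,0],[0,0,0.06]],[[0,0,0],[0,0,0.11]],[[0,0,0],[0,0,0.11]],[[0,0,0],[0,0,0.11]],[[0,0,0],[0,0,0.11]],[[0,0,0],[0,0,0.11]],[[0,0,0],[0,0,0.11]],[[0,0,0],[0,0,0.11]],[[0,0,0],[0,0,0.1]],[[0,0,0],[0,0,0.05]],[[0,0,0],[0,0,0]]]' && python3 -m creep '[[[0,0,0],[0,0,0]],[[0,0,0],[0,0,0]],[[0,0,0],[0,0,0]],[[0,0,-40],[0,0,0]],[[0,0,-60],[0,0,0]],[[0,0,-60],[0,0,0]],[[0,0,0],[0,0,0]]]' 60; python3 g.py .43 .226 .28 82.4
```

```text
clock: 24.48
eef_pos: [0.5513, 0.2135, 0.1071]
tool_rot: [0.893, 0.45, 0.001, 0.0]
ft_force: [-1.9, -2.7, 6.6]
grip_width: 0.0289
grasp_force: 59.0
clock: 25.35
eef_pos: [0.554, 0.2148, 0.2717]
tool_rot: [0.893, 0.451, 0.006, 0.001]
ft_force: [0.5, -0.1, -0.7]
grip_width: 0.0599
grasp_force: 0.0
now [0.554  0.2148 0.2717] ytool -36.4 q1,q6 [0.37 2.58] | turn 1.068 alt -2.074 | shift [-124.3    5.2   -9.6]
```

```bash
python3 -m creep '[[[0,0,0],[0,0,-0.18]],[[0,0,0],[0,0,-0.18]],[[0,0,0],[0,0,-0.18]],[[0,0,0],[0,0,-0.18]],[[0,0,0],[0,0,-0.18]],[[0,0,0],[0,0,-0.18]],[[0,0,0],[0,0,-0.18]],[[0,0,0],[0,0,-0.18]],[[0,0,0],[0,0,-0.18]],[[0,0,0],[0,0,-0.18]],[[0,0,0],[0,0,-0.18]],[[0,0,0],[0,0,-0.09]]]' 60 && python3 -m creep '[[[41,-2,0],[0,0,0]],[[41,-2,0],[0,0,0]],[[41,-2,-10],[0,0,0]],[[0,0,0],[0,0,0]],[[0,0,0],[0,0,0]]]'; python3 w.py pics/w6.png cassette1:.036; python3 d.py wrist|grep white; python3 g.py .43 .226 .28 82.4
```

```text
clock: 26.85
eef_pos: [0.5507, 0.2135, 0.2638]
tool_rot: [0.067, 0.998, -0.0, -0.001]
ft_force: [-0.9, 0.5, 0.6]
grip_width: 0.06
grasp_force: 0.0
clock: 27.48
eef_pos: [0.4287, 0.2245, 0.2748]
tool_rot: [0.068, 0.998, -0.0, 0.0]
ft_force: [0.5, 0.5, 0.2]
grip_width: 0.0598
grasp_force: 0.0
cam [0.3495 0.2351 0.4179]
cassette1 0.81 [349. 197.] [0.4769 0.2626 0.036 ] [0.4644 0.2599 0.0734]
cassette1 0.76 [285. 194.] [0.4619 0.1782 0.036 ] [0.4513 0.1835 0.0721]
cassette1 0.51 [285. 296.] [0.6205 0.1514 0.036 ] [0.5789 0.1643 0.0946]
white [400. 365.] [ 9. 41.] 159.1 [435. 130.] 131
white [388.  43.] [25. 72.] 155.9 [158. 158.] 977
white [477. 264.] [14. 51.] 179.4 [353. 205.] 446
white [463. 179.] [15. 50.] 61.1 [283. 203.] 473
white [555. 223.] [10. 38.] 54.9 [327. 265.] 119
white [570. 220.] [ 6. 20.] 57.5 [327. 275.] 44
white [594. 209.] [ 5. 60.] 53.2 [321. 291.] 138
now [0.4292 0.2243 0.2745] ytool 82.1 q1,q6 [0.48 0.62] | turn -0.005 alt 3.137 | shift [-0.6  1.8 -5.5]
```

View pics/w6.png

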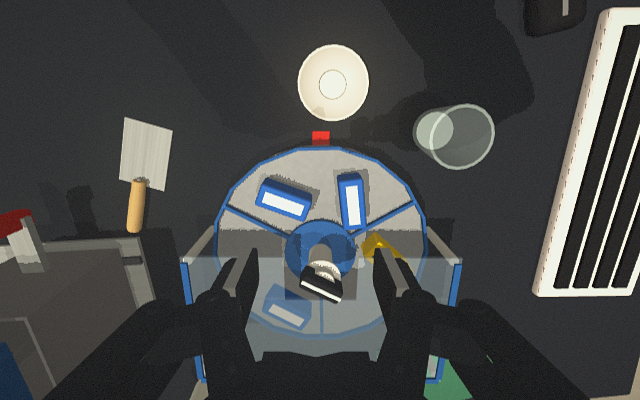

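The front compartment now shows cassettes at (283,203) and (353,205); the reference is under the cover at (380,247). Take the first one.

```bash
python3 g.py .463 .179 .044 151.1
```

```text
now [0.4292 0.2243 0.2745] ytool 82.1 q1,q6 [0.48 0.62] | turn -1.204 alt 1.938 | shift [ 23.1 -51.7 230.5]
```

```bash
python3 -m creep '[[[0,0,0],[0,0,-0.172]],[[0,0,0],[0,0,-0.172]],[[0,0,0],[0,0,-0.172]],[[0,0,0],[0,0,-0.172]],[[0,0,0],[0,0,-0.172]],[[0,0,0],[0,0,-0.172]],[[0,0,0],[0,0,-0.172]],[[23,-52,0],[0,0,0]],[[0,0,50],[0,0,0]],[[0,0,50],[0,0,0]],[[0,0,20],[0,0,0]],[[0,0,0],[0,0,0]]]' 50;  python3 d.py wrist|grep "white.*\[1[345]. 5"; python3 g.py .463 .179 .044 151.1
```

```text
clock: 29.12
eef_pos: [0.4619, 0.1783, 0.1529]
tool_rot: [-0.508, 0.861, 0.0, -0.003]
ft_force: [0.3, -1.0, 0.5]
grip_width: 0.0501
grasp_force: 0.0
white [462. 179.] [14. 50.] 60.6 [316. 207.] 1070
white [626. 156.] [14. 51.] 51.0 [136. 272.] 862
now [0.4631 0.1789 0.1546] ytool 151.1 q1,q6 [ 0.37 -0.7 ] | turn 0.0 alt -3.141 | shift [ -0.2  -0.  110.6]
```

```bash
python3 -m creep '[[[0,0,40],[0,0,0]],[[0,0,40],[0,0,0]],[[0,0,30],[0,0,0]],[[0,0,0],[0,0,0]]]' 50 && python3 -m creep '[[[0,0,0],[0,0,0]],[[0,0,0],[0,0,0]],[[0,0,0],[0,0,0]],[[0,0,0],[0,0,0]],[[0,0,0],[0,0,0]]]' 20 && python3 -m creep '[[[0,0,-30],[0,0,0]],[[0,0,-50],[0,0,0]],[[0,0,-60],[0,0,0]],[[0,0,-60],[0,0,0]],[[0,0,-50],[0,0,0]],[[0,0,0],[0,0,0]]]' ; python3 g.py .590 -.162 .29 86
```

```text
clock: 29.68
eef_pos: [0.4623, 0.1789, 0.0445]
tool_rot: [-0.509, 0.861, 0.0, -0.001]
ft_force: [0.5, -0.7, 0.2]
grip_width: 0.05
grasp_force: 0.0
clock: 30.3
eef_pos: [0.4651, 0.18, 0.0475]
tool_rot: [-0.509, 0.861, -0.0, 0.003]
ft_force: [0.4, -0.4, 6.1]
grip_width: 0.0287
grasp_force: 60.0
clock: 31.05
eef_pos: [0.4652, 0.1801, 0.3007]
tool_rot: [-0.509, 0.861, -0.001, 0.005]
ft_force: [0.8, -0.1, -1.2]
grip_width: 0.0291
grasp_force: 59.3
now [0.4652 0.1801 0.3007] ytool 151.1 q1,q6 [ 0.37 -0.7 ] | turn 1.137 alt -2.005 | shift [-148.3 -332.6   10.7]
```

```bash
python3 -m creep '[[[0,0,0],[0,0,0.162]],[[0,0,0],[0,0,0.162]],[[0,0,0],[0,0,0.162]],[[0,0,0],[0,0,0.162]],[[0,0,0],[0,0,0.162]],[[0,0,0],[0,0,0.162]],[[0,0,0],[0,0,0.165]],[[0,0,0],[0,0,0]]]' && python3 -m creep '[[[-21,-47,0],[0,0,0]],[[-21,-47,0],[0,0,0]],[[-21,-47,0],[0,0,0]],[[-21,-48,0],[0,0,0]],[[-21,-48,0],[0,0,0]],[[-21,-48,0],[0,0,0]],[[-22,-48,6],[0,0,0]],[[0,0,0],[0,0,0]],[[0,0,0],[0,0,0]]]';python3 g.py .590 -.162 .235 86
```

```text
clock: 32.05
eef_pos: [0.4623, 0.179, 0.2942]
tool_rot: [0.034, 0.999, -0.0, -0.001]
ft_force: [0.2, 0.4, -0.9]
grip_width: 0.0292
grasp_force: 59.3
clock: 33.17
eef_pos: [0.5869, -0.1631, 0.2884]
tool_rot: [0.034, 0.999, 0.0, -0.001]
ft_force: [-0.4, 0.5, -1.3]
grip_width: 0.0288
grasp_force: 59.5
now [ 0.5869 -0.1631  0.2884] ytool 86.1 q1,q6 [-0.27 -0.2 ] | turn 0.001 alt -3.141 | shift [-3.1  1.3 53.4]
```

```bash
python3 -m creep '[[[-3,1,20],[0,0,0]],[[0,0,30],[0,0,0]],[[0,0,5],[0,0,0]],[[0,0,0],[0,0,0]]]' && python3 -m creep '[[[0,0,0],[0,0,0]],[[0,0,0],[0,0,0]],[[0,0,0],[0,0,0]],[[0,0,0],[0,0,0]],[[0,0,-30],[0,0,0]],[[0,0,-40],[0,0,0]],[[0,0,0],[0,0,0]]]' 65; python3 e.py; python3 g.py .477 .264 .28 89.4
```

```text
clock: 33.67
eef_pos: [0.5904, -0.1614, 0.2351]
tool_rot: [0.034, 0.999, 0.0, 0.0]
ft_force: [0.0, -0.4, -0.3]
grip_width: 0.0288
grasp_force: 59.5
clock: 34.55
eef_pos: [0.592, -0.163, 0.3084]
tool_rot: [0.035, 0.999, -0.001, 0.004]
ft_force: [0.2, 0.4, -0.0]
grip_width: 0.0647
grasp_force: 0.0
throat c [ 0.59740258 -0.15859623  0.186     ]
blue px in box 2602 [ 0.58741576 -0.16271804  0.04979176]
now [ 0.5913 -0.1628  0.3061] ytool 86.0 q1,q6 [-0.27 -0.2 ] | turn 0.197 alt -2.944 | shift [137.8 350.9   5.5]
now [ 0.5913 -0.1628  0.3061] ytool 86.0 q1,q6 [-0.27 -0.2 ] | turn -0.059 alt 3.082 | shift [118.9 425.6  25.2]
```

```bash
python3 -m creep '[[[13,47,0],[0,0,-0.059]],[[13,47,0],[0,0,0]],[[13,47,0],[0,0,0]],[[13,47,0],[0,0,0]],[[13,47,0],[0,0,0]],[[13,47,0],[0,0,0]],[[13,47,10],[0,0,0]],[[13,47,20],[0,0,0]],[[15,50,30],[0,0,0]],[[0,0,50],[0,0,0]],[[0,0,40],[0,0,0]],[[0,0,0],[0,0,0]]]' 52;  python3 d.py wrist|grep "white.*\[1[345]. [45]"; python3 g.py .477 .264 .044 89.4
```

```text
clock: 36.1
eef_pos: [0.4752, 0.2637, 0.1497]
tool_rot: [0.005, 1.0, -0.003, -0.005]
ft_force: [-0.4, -0.2, 0.5]
grip_width: 0.0521
grasp_force: 0.0
now [0.4773 0.2646 0.1525] ytool 89.4 q1,q6 [0.51 0.52] | turn -0.0 alt 3.141 | shift [ -0.2  -0.3 108.5]
```

```bash
python3 d.py wrist|awk '/white/'| head -40; python3 w.py pics/w7.png cassette1:.036
```

```text
white [407. 363.] [ 8. 37.] 174.7 [451. 113.] 308
white [416. 170.] [2. 7.] 130.3 [186. 130.] 15
white [422.  55.] [12. 12.] 162.6 [ 32. 141.] 80
white [423. 276.] [ 5. 13.] 63.4 [333. 137.] 35
white [421.  59.] [3. 5.] 106.0 [ 38. 138.] 21
white [485. 264.] [13. 34.] 179.4 [315. 216.] 667
white [566. 226.] [ 7. 25.] 40.2 [273. 300.] 133
white [581. 215.] [ 4. 12.] 37.3 [263. 315.] 45
white [619. 211.] [5. 9.] 48.0 [261. 349.] 35
cam [0.3989 0.2658 0.2977]
cassette1 0.61 [314. 190.] [0.4764 0.2635 0.036 ] [0.4654 0.2639 0.0732]
```

View pics/w7.png

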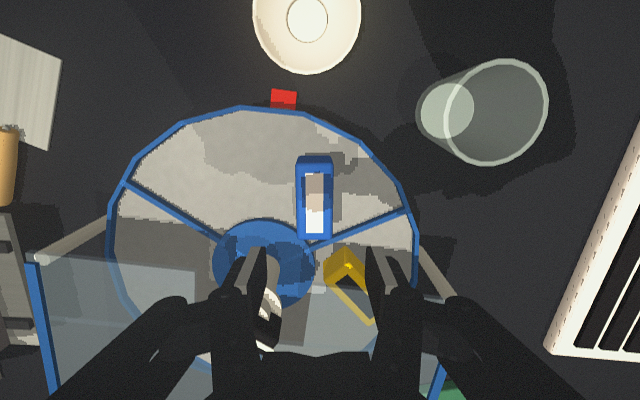

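Cassette still at (314,195), strip half shadowed, clear of the rib. Grasp slightly higher so the finger clears the rib.

```bash
python3 -m creep '[[[1,0,40],[0,0,0]],[[0,0,40],[0,0,0]],[[0,0,26],[0,0,0]],[[0,0,0],[0,0,0]]]' 50 && python3 -m creep '[[[0,0,0],[0,0,0]],[[0,0,0],[0,0,0]],[[0,0,0],[0,0,0]],[[0,0,0],[0,0,0]],[[0,0,0],[0,0,0]]]' 20 && python3 -m creep '[[[0,0,-30],[0,0,0]],[[0,0,-50],[0,0,0]],[[0,0,-60],[0,0,0]],[[0,0,-60],[0,0,0]],[[0,0,-47],[0,0,0]],[[0,0,0],[0,0,0]]]' ; python3 g.py .590 -.162 .29 86
```

```text
clock: 36.8
eef_pos: [0.4775, 0.265, 0.048]
tool_rot: [0.006, 1.0, -0.0, -0.001]
ft_force: [-0.5, -0.2, 0.0]
grip_width: 0.0498
grasp_force: 0.0
clock: 37.42
eef_pos: [0.4797, 0.2664, 0.0508]
tool_rot: [0.005, 1.0, 0.001, 0.002]
ft_force: [0.9, -0.6, 6.5]
grip_width: 0.0287
grasp_force: 59.9
clock: 38.17
eef_pos: [0.4797, 0.2665, 0.301]
tool_rot: [0.005, 1.0, 0.003, 0.005]
ft_force: [-0.2, 0.2, -0.5]
grip_width: 0.029
grasp_force: 59.4
now [0.4797 0.2665 0.301 ] ytool 89.4 q1,q6 [0.51 0.52] | turn 0.059 alt -3.083 | shift [-139.8 -419.9    9.7]
```

```bash
python3 -m creep '[[[-15,-46,0],[0,0,0.059]],[[-15,-47,0],[0,0,0]],[[-15,-47,0],[0,0,0]],[[-15,-47,0],[0,0,0]],[[-15,-47,0],[0,0,0]],[[-15,-47,0],[0,0,0]],[[-15,-46,0],[0,0,0]],[[-15,-46,0],[0,0,0]],[[-20,-47,0],[0,0,0]],[[0,0,0],[0,0,0]],[[0,0,0],[0,0,0]]]';python3 g.py .590 -.162 .235 86
```

```text
clock: 39.55
eef_pos: [0.5903, -0.1623, 0.2941]
tool_rot: [0.035, 0.999, 0.001, -0.001]
ft_force: [0.8, -0.6, -1.1]
grip_width: 0.0286
grasp_force: 59.5
now [ 0.5903 -0.1623  0.2941] ytool 86.0 q1,q6 [-0.27 -0.2 ] | turn -0.0 alt 3.141 | shift [ 0.2  0.2 59.1]
```

```bash
python3 -m creep '[[[0,0,20],[0,0,0]],[[0,0,30],[0,0,0]],[[0,0,10],[0,0,0]],[[0,0,0],[0,0,0]]]' && python3 -m creep '[[[0,0,0],[0,0,0]],[[0,0,0],[0,0,0]],[[0,0,0],[0,0,0]],[[0,0,0],[0,0,0]],[[0,0,-30],[0,0,0]],[[0,0,-40],[0,0,0]],[[0,0,0],[0,0,0]]]' 65; python3 e.py; python3 g.py .552 .2137 .23 143.6
```

```text
clock: 40.05
eef_pos: [0.5904, -0.1613, 0.235]
tool_rot: [0.034, 0.999, 0.0, -0.001]
ft_force: [-0.5, -0.0, -1.2]
grip_width: 0.0289
grasp_force: 59.5
clock: 40.92
eef_pos: [0.5925, -0.1631, 0.3094]
tool_rot: [0.035, 0.999, -0.001, 0.004]
ft_force: [0.6, -0.3, 0.5]
grip_width: 0.0651
grasp_force: 0.0
throat c [ 0.59828515 -0.15870151  0.186     ]
blue px in box 3336 [ 0.58658203 -0.16420933  0.05821602]
now [ 0.5918 -0.1628  0.3072] ytool 86.0 q1,q6 [-0.27 -0.2 ] | turn 0.197 alt -2.944 | shift [138.3 350.8   6.6]
now [ 0.5918 -0.1628  0.3072] ytool 86.0 q1,q6 [-0.27 -0.2 ] | turn -1.005 alt 2.136 | shift [-279.3  255.8   76.6]
```

```bash
python3 -m creep '[[[8,46,0],[0,0,0]],[[8,47,0],[0,0,0]],[[8,47,0],[0,0,0]],[[8,47,0],[0,0,0]],[[8,47,0],[0,0,0]],[[8,47,0],[0,0,0]],[[9,46,0],[0,0,0]],[[9,46,0],[0,0,0]],[[0,0,0],[0,0,0]]]' 60 && python3 -m creep '[[[0,0,10],[0,0,-0.167]],[[0,0,10],[0,0,-0.167]],[[0,0,10],[0,0,-0.167]],[[0,0,10],[0,0,-0.167]],[[0,0,15],[0,0,-0.167]],[[0,0,15],[0,0,-0.167]],[[0,0,0],[0,0,0]],[[0,0,0],[0,0,0]]]'
cat > k.py <<'E'
from h import *
p=cam("wrist"); P=cloud(p)
s=(P[...,2]>.122)&(P[...,2]<.136)&(np.hypot(P[...,0]-.551,P[...,1]-.212)<.05)
q=P[s]; print(len(q),q.mean(0)); r=cv2.minAreaRect((q[:,:2]*1000).astype(np.float32)); print(r)
for k in ("white","yellow"):
    for b in blobs(p,masks(p)[k],.072,60): print(k,*b)
E
python3 k.py; python3 g.py .552 .2137 .106 143.6
```

```text
clock: 42.1
eef_pos: [0.5498, 0.2172, 0.3033]
tool_rot: [0.032, 0.999, -0.0, -0.002]
ft_force: [-0.4, -1.0, 0.1]
grip_width: 0.0601
grasp_force: 0.0
clock: 43.1
eef_pos: [0.5512, 0.2136, 0.2354]
tool_rot: [-0.448, 0.894, -0.0, -0.0]
ft_force: [0.3, 0.5, -0.6]
grip_width: 0.0598
grasp_force: 0.0
1107 [0.55105906 0.21217919 0.13041878]
((552.2147216796875, 213.4461669921875), (50.50001907348633, 17.47532081604004), 53.74855041503906)
white [625. 156.] [13. 49.] 50.4 [227. 178.] 573
white [572. 209.] [15. 48.] 52.6 [299. 189.] 459
white [542. 232.] [15. 45.] 53.9 [332. 190.] 388
white [563. 229.] [ 3. 61.] 53.2 [316. 197.] 220
yellow [540. 278.] [18. 37.] 117.1 [360. 219.] 225
now [0.5514 0.2138 0.2358] ytool 143.3 q1,q6 [ 0.37 -0.56] | turn -0.006 alt 3.136 | shift [ -0.2  -0.5 129.8]
```

```bash
python3 -m creep '[[[0,0,40],[0,0,0]],[[0,0,40],[0,0,0]],[[0,0,40],[0,0,0]],[[0,0,10],[0,0,0]],[[0,0,0],[0,0,0]],[[0,0,0],[0,0,0]]]' 60 && python3 -m creep '[[[0,0,0],[0,0,0]],[[0,0,0],[0,0,0]],[[0,0,0],[0,0,0]],[[0,0,0],[0,0,0]],[[0,0,0],[0,0,0]],[[0,0,0],[0,0,0]]]' 8 && python3 -m creep '[[[0,0,0],[0,0,0.05]],[[0,0,0],[0,0,0.1]],[[0,0,0],[0,0,0.12]],[[0,0,0],[0,0,0.12]],[[0,0,0],[0,0,0.12]],[[0,0,0],[0,0,0.12]],[[0,0,0],[0,0,0.12]],[[0,0,0],[0,0,0.12]],[[0,0,0],[0,0,0.12]],[[0,0,0],[0,0,0.12]]]' && python3 -m creep '[[[0,0,0],[0,0,0.12]],[[0,0,0],[0,0,0.12]],[[0,0,0],[0,0,0.12]],[[0,0,0],[0,0,0.12]],[[0,0,0],[0,0,0.12]],[[0,0,0],[0,0,0.12]],[[0,0,0],[0,0,0.12]],[[0,0,0],[0,0,0.1]],[[0,0,0],[0,0,0.06]],[[0,0,0],[0,0,0]]]'; python3 g.py .552 .2137 .106
```

```text
clock: 43.9
eef_pos: [0.5527, 0.2147, 0.1075]
tool_rot: [-0.449, 0.893, -0.0, 0.002]
ft_force: [0.5, -0.7, 0.1]
grip_width: 0.06
grasp_force: 0.0
clock: 44.65
eef_pos: [0.5521, 0.2144, 0.1072]
tool_rot: [-0.449, 0.893, -0.0, 0.002]
ft_force: [-0.6, -1.5, 7.2]
grip_width: 0.0288
grasp_force: 58.8
clock: 45.9
eef_pos: [0.5524, 0.2136, 0.1071]
tool_rot: [0.091, 0.996, -0.0, 0.002]
ft_force: [0.5, -2.6, 5.4]
grip_width: 0.0291
grasp_force: 59.0
clock: 47.15
eef_pos: [0.5518, 0.213, 0.1071]
tool_rot: [0.556, 0.831, -0.0, 0.002]
ft_force: [-1.2, -3.3, 6.7]
grip_width: 0.0289
grasp_force: 59.1
now [0.5518 0.213  0.1071] ytool 22.4 q1,q6 [0.37 1.55] | turn 0.0 alt 0.0 | shift [0.6 0.4 1.1]
```

```bash
python3 -m creep '[[[0,0,0],[0,0,0]],[[0,0,0],[0,0,0]],[[0,0,0],[0,0,0]],[[0,0,-40],[0,0,0]],[[0,0,-60],[0,0,0]],[[0,0,-60],[0,0,0]],[[0,0,0],[0,0,-0.174]],[[0,0,0],[0,0,-0.174]],[[0,0,0],[0,0,-0.174]],[[0,0,0],[0,0,-0.174]],[[0,0,0],[0,0,-0.174]],[[0,0,0],[0,0,-0.174]]]' 60 && python3 -m creep '[[[41,-2,0],[0,0,0]],[[41,-2,0],[0,0,0]],[[41,-2,-10],[0,0,0]],[[0,0,0],[0,0,0]],[[0,0,0],[0,0,0]]]'; python3 w.py pics/w8.png cassette1:.036; python3 k.py; python3 d.py wrist|grep red; python3 g.py .43 .226 .28 82.4
```

```text
clock: 48.65
eef_pos: [0.551, 0.2143, 0.265]
tool_rot: [0.064, 0.998, -0.0, -0.0]
ft_force: [0.4, 0.2, 0.4]
grip_width: 0.0601
grasp_force: 0.0
clock: 49.28
eef_pos: [0.4289, 0.2249, 0.2755]
tool_rot: [0.067, 0.998, 0.0, 0.001]
ft_force: [0.2, 0.4, 0.1]
grip_width: 0.0603
grasp_force: 0.0
cam [0.3495 0.2352 0.4186]
cassette1 0.79 [285. 197.] [0.4661 0.1789 0.036 ] [0.4548 0.1844 0.073 ]
727 [0.54945918 0.21375048 0.12959652]
((551.5133056640625, 213.47503662109375), (18.109493255615234, 49.445220947265625), 22.189884185791016)
white [400. 365.] [ 9. 41.] 157.0 [434. 130.] 129
white [388.  43.] [25. 73.] 156.0 [158. 156.] 1136
white [420. 226.] [71. 77.] 35.6 [315. 167.] 1048
white [465. 181.] [14. 50.] 109.6 [285. 204.] 457
white [557. 204.] [17. 48.] 112.1 [313. 267.] 225
white [568. 205.] [ 8. 27.] 112.3 [316. 275.] 86
white [594. 209.] [ 5. 60.] 112.1 [320. 291.] 149
yellow [590. 170.] [18. 21.] 86.2 [292. 292.] 150
red [398. 236.] [19. 24.] 82.3 [320. 137.] 240
now [0.4291 0.2245 0.2747] ytool 82.3 q1,q6 [0.48 0.62] | turn -0.002 alt 3.14 | shift [-0.7  1.6 -5.3]
```

View pics/w8.png

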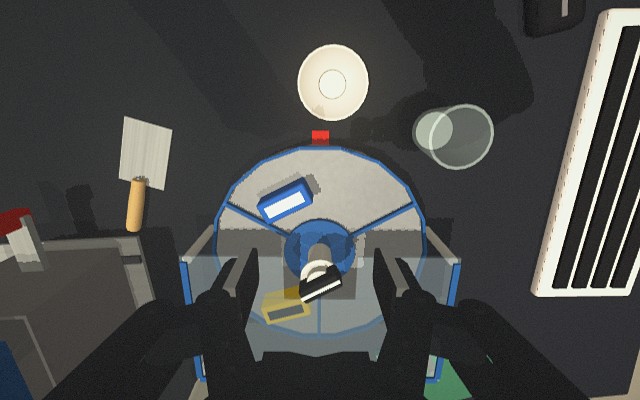

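The last cassette is at (285,203); the front is otherwise empty, and the reference is under the cover at the back (285,308).

```bash
python3 g.py .465 .181 .048 19.6
```

```text
now [0.4291 0.2245 0.2747] ytool 82.3 q1,q6 [0.48 0.62] | turn 1.094 alt -2.047 | shift [-53.   19.4 226.7]
```

```bash
python3 -m creep '[[[0,0,0],[0,0,0.182]],[[0,0,0],[0,0,0.182]],[[0,0,0],[0,0,0.182]],[[0,0,0],[0,0,0.182]],[[0,0,0],[0,0,0.182]],[[0,0,0],[0,0,0.184]],[[-53,19,0],[0,0,0]],[[0,0,50],[0,0,0]],[[0,0,50],[0,0,0]],[[0,0,20],[0,0,0]],[[0,0,0],[0,0,0]]]' 50;  python3 d.py wrist|grep "white.*\[1[345]. [45]"; python3 g.py .465 .181 .048 19.6
```

```text
clock: 50.85
eef_pos: [0.4631, 0.1802, 0.153]
tool_rot: [0.576, 0.817, -0.002, -0.001]
ft_force: [-0.7, -0.1, -0.4]
grip_width: 0.0499
grasp_force: 0.0
white [465. 181.] [14. 50.] 109.2 [318. 205.] 1098
now [0.4642 0.1808 0.1547] ytool 19.6 q1,q6 [0.37 1.6 ] | turn 0.0 alt -3.141 | shift [ -0.    1.  106.7]
```

```bash
python3 -m creep '[[[0,1,40],[0,0,0]],[[0,0,40],[0,0,0]],[[0,0,26],[0,0,0]],[[0,0,0],[0,0,0]]]' 50 && python3 -m creep '[[[0,0,0],[0,0,0]],[[0,0,0],[0,0,0]],[[0,0,0],[0,0,0]],[[0,0,0],[0,0,0]],[[0,0,0],[0,0,0]]]' 20 && python3 -m creep '[[[0,0,-30],[0,0,0]],[[0,0,-50],[0,0,0]],[[0,0,-60],[0,0,0]],[[0,0,-60],[0,0,0]],[[0,0,-47],[0,0,0]],[[0,0,0],[0,0,0]]]' ; python3 g.py .590 -.162 .29 86
```

```text
clock: 51.4
eef_pos: [0.4648, 0.1813, 0.0489]
tool_rot: [0.576, 0.817, -0.001, -0.001]
ft_force: [0.1, 0.3, 0.5]
grip_width: 0.0499
grasp_force: 0.0
clock: 52.02
eef_pos: [0.467, 0.1822, 0.0515]
tool_rot: [0.576, 0.817, 0.002, 0.001]
ft_force: [-0.2, -0.6, 6.4]
grip_width: 0.0285
grasp_force: 60.1
clock: 52.78
eef_pos: [0.4671, 0.1822, 0.3015]
tool_rot: [0.576, 0.817, 0.004, 0.003]
ft_force: [-0.1, -0.4, -0.9]
grip_width: 0.0287
grasp_force: 59.5
now [0.4671 0.1822 0.3015] ytool 19.7 q1,q6 [0.37 1.6 ] | turn -1.158 alt 1.984 | shift [-146.5 -334.9   11.4]
```

```bash
python3 -m creep '[[[0,0,0],[0,0,-0.165]],[[0,0,0],[0,0,-0.165]],[[0,0,0],[0,0,-0.165]],[[0,0,0],[0,0,-0.165]],[[0,0,0],[0,0,-0.165]],[[0,0,0],[0,0,-0.165]],[[0,0,0],[0,0,-0.168]],[[0,0,0],[0,0,0]]]' && python3 -m creep '[[[-21,-47,0],[0,0,0]],[[-21,-48,0],[0,0,0]],[[-21,-48,0],[0,0,0]],[[-21,-48,0],[0,0,0]],[[-21,-48,0],[0,0,0]],[[-21,-48,0],[0,0,0]],[[-22,-48,0],[0,0,0]],[[0,0,0],[0,0,0]],[[0,0,0],[0,0,0]]]';python3 g.py .590 -.162 .235 86
```

```text
clock: 53.78
eef_pos: [0.4645, 0.1812, 0.2953]
tool_rot: [0.036, 0.999, -0.0, -0.001]
ft_force: [-0.2, 0.7, 0.1]
grip_width: 0.029
grasp_force: 59.4
clock: 54.9
eef_pos: [0.5889, -0.1629, 0.2954]
tool_rot: [0.036, 0.999, 0.0, -0.001]
ft_force: [-0.9, 0.5, -0.5]
grip_width: 0.0289
grasp_force: 59.6
now [ 0.5889 -0.1629  0.2954] ytool 85.9 q1,q6 [-0.27 -0.2 ] | turn -0.002 alt 3.14 | shift [-1.1  0.9 60.4]
```

```bash
python3 -m creep '[[[-1,1,20],[0,0,0]],[[0,0,30],[0,0,0]],[[0,0,10],[0,0,0]],[[0,0,0],[0,0,0]]]' && python3 -m creep '[[[0,0,0],[0,0,0]],[[0,0,0],[0,0,0]],[[0,0,0],[0,0,0]],[[0,0,0],[0,0,0]],[[0,0,-30],[0,0,0]],[[0,0,-40],[0,0,0]],[[0,0,0],[0,0,0]]]' 60; python3 e.py; python3 w.py pics/w9.png cassette1:.02 box_handle:.118; python3 g.py .443 -.1545 .30 86
```

```text
clock: 55.4
eef_pos: [0.5899, -0.161, 0.2362]
tool_rot: [0.034, 0.999, 0.0, -0.001]
ft_force: [0.2, -0.3, -1.2]
grip_width: 0.0289
grasp_force: 59.6
clock: 56.28
eef_pos: [0.592, -0.1627, 0.3104]
tool_rot: [0.035, 0.999, -0.001, 0.004]
ft_force: [0.6, 0.2, -0.0]
grip_width: 0.06
grasp_force: 0.0
throat c [ 0.5980565  -0.15830598  0.186     ]
blue px in box 4150 [ 0.58668842 -0.17268555  0.06648182]
now [ 0.5913 -0.1625  0.3081] ytool 86.0 q1,q6 [-0.27 -0.2 ] | turn 0.197 alt -2.945 | shift [137.7 350.6   7.5]
cam [ 0.511  -0.1571  0.4509]
cassette1 0.94 [327. 158.] [ 0.5936 -0.1461  0.02  ] [ 0.5836 -0.1474  0.072 ]
cassette1 0.86 [302. 158.] [ 0.5903 -0.1823  0.02  ] [ 0.5833 -0.1801  0.0579]
cassette1 0.81 [293. 169.] [ 0.6056 -0.1972  0.02  ] [ 0.5926 -0.1917  0.0792]
cassette1 0.56 [306. 160.] [ 0.5933 -0.1776  0.02  ] [ 0.5848 -0.1755  0.0641]
box_handle 0.86 [316.  26.] [ 0.4425 -0.152   0.118 ] [ 0.4426 -0.152   0.1186]
now [ 0.5899 -0.162   0.3049] ytool 86.0 q1,q6 [-0.27 -0.2 ] | turn -0.0 alt 3.142 | shift [147.1  -2.7   5.3]
```

View pics/w9.png

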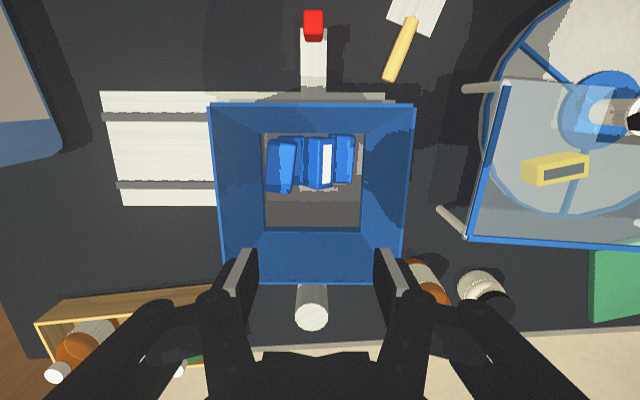

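The box holds the cassettes, seen through the throat at (281–350,160); handle at (314,26). Grasp the handle again and slide home.

```bash
python3 -m creep '[[[49,-1,0],[0,0,0]],[[49,-1,0],[0,0,0]],[[49,-1,0],[0,0,0]],[[0,0,50],[0,0,0]],[[0,0,60],[0,0,0]],[[0,0,60],[0,0,0]],[[0,0,40],[0,0,0]],[[0,0,0],[0,0,0]],[[0,0,0],[0,0,0]]]' 60 && python3 -m creep '[[[0,0,0],[0,0,0]],[[0,0,0],[0,0,0]],[[0,0,0],[0,0,0]],[[0,0,0],[0,0,0]],[[0,0,0],[0,0,0]],[[0,0,0],[0,0,0]]]' 10
```

```text
clock: 57.6
eef_pos: [0.4442, -0.1551, 0.0972]
tool_rot: [0.035, 0.999, -0.0, 0.0]
ft_force: [1.0, 0.5, -0.1]
grip_width: 0.0599
grasp_force: 0.0
clock: 58.35
eef_pos: [0.4446, -0.1552, 0.0979]
tool_rot: [0.035, 0.999, -0.0, 0.002]
ft_force: [-1.1, 0.6, 5.9]
grip_width: 0.0184
grasp_force: 59.0
```

```bash
python3 -m creep '[[[0,-8,0],[0,0,0]],[[0,-14,0],[0,0,0]],[[0,-18,0],[0,0,0]],[[0,-20,0],[0,0,0]],[[0,-20,0],[0,0,0]],[[0,-20,0],[0,0,0]],[[0,-20,0],[0,0,0]],[[0,-20,0],[0,0,0]],[[0,-18,0],[0,0,0]],[[0,-14,0],[0,0,0]],[[0,-8,0],[0,0,0]],[[0,0,0],[0,0,0]]]' && python3 -m creep '[[[0,-6,0],[0,0,0]],[[0,-5,0],[0,0,0]],[[0,-4,0],[0,0,0]],[[0,-3,0],[0,0,0]],[[0,0,0],[0,0,0]],[[0,0,0],[0,0,0]]]'
```

```text
clock: 59.85
eef_pos: [0.431, -0.3361, 0.098]
tool_rot: [0.036, 0.999, -0.001, 0.0]
ft_force: [-2.2, -2.3, 5.7]
grip_width: 0.0186
grasp_force: 59.1
clock: 60.6
eef_pos: [0.4297, -0.3529, 0.098]
tool_rot: [0.035, 0.999, -0.001, 0.0]
ft_force: [-2.0, 0.9, 5.7]
grip_width: 0.0186
grasp_force: 59.2
```

Travelled about 198 mm; nudge to feel the stop.

```bash
python3 -m creep '[[[0,-3,0],[0,0,0]],[[0,-3,0],[0,0,0]],[[0,-2,0],[0,0,0]],[[0,0,0],[0,0,0]],[[0,0,0],[0,0,0]]]'
```

```text
clock: 61.22
eef_pos: [0.4295, -0.3544, 0.0979]
tool_rot: [0.033, 0.999, 0.005, 0.001]
ft_force: [-1.4, 17.0, 13.9]
grip_width: 0.0188
grasp_force: 60.2
```

```bash
python3 -m creep '[[[0,4,0],[0,0,0]],[[0,2,0],[0,0,0]],[[0,0,0],[0,0,0]]]' && python3 -m creep '[[[0,0,0],[0,0,0]],[[0,0,0],[0,0,0]],[[0,0,0],[0,0,0]],[[0,0,0],[0,0,0]],[[0,0,-40],[0,0,0]],[[0,0,-60],[0,0,0]],[[0,0,-60],[0,0,0]],[[0,0,-30],[0,0,0]],[[0,0,0],[0,0,0]]]' 60; python3 g.py .552 .2137 .285
```

```text
clock: 61.6
eef_pos: [0.4295, -0.3543, 0.098]
tool_rot: [0.035, 0.999, -0.0, 0.0]
ft_force: [-2.8, 1.9, 7.0]
grip_width: 0.019
grasp_force: 59.4
clock: 62.72
eef_pos: [0.4308, -0.3554, 0.2895]
tool_rot: [0.035, 0.999, -0.002, 0.003]
ft_force: [0.1, -0.3, -0.4]
grip_width: 0.0597
grasp_force: 0.0
now [ 0.4308 -0.3554  0.2895] ytool 86.0 q1,q6 [-0.69 -0.62] | turn 0.0 alt 0.0 | shift [-81.2 576.2   2.7]
```

```bash
python3 -m creep '[[[-6,48,0],[0,0,0]],[[-6,48,0],[0,0,0]],[[-7,48,0],[0,0,0]],[[-7,48,0],[0,0,0]],[[-7,48,0],[0,0,0]],[[-7,48,0],[0,0,0]],[[-7,48,0],[0,0,0]],[[-7,48,0],[0,0,0]],[[-7,48,0],[0,0,0]],[[-7,48,0],[0,0,0]],[[-7,48,0],[0,0,0]],[[-6,48,0],[0,0,0]]]' && python3 -m creep '[[[0,0,0],[0,0,-0.17]],[[0,0,0],[0,0,-0.17]],[[0,0,0],[0,0,-0.17]],[[0,0,0],[0,0,-0.17]],[[0,0,5],[0,0,-0.17]],[[0,0,5],[0,0,-0.17]],[[0,0,5],[0,0,-0.17]],[[0,0,5],[0,0,-0.17]],[[0,0,5],[0,0,-0.17]],[[0,0,5],[0,0,-0.17]],[[0,0,5],[0,0,-0.17]],[[0,0,10],[0,0,-0.16]]]' && python3 -m creep '[[[0,0,0],[0,0,0]],[[0,0,0],[0,0,0]]]'; python3 k.py | head -4;  python3 g.py .5518 .2135 .106 22.2
```

```text
clock: 64.22
eef_pos: [0.5502, 0.2158, 0.2841]
tool_rot: [0.035, 0.999, -0.001, -0.001]
ft_force: [0.4, -0.9, 0.8]
grip_width: 0.0599
grasp_force: 0.0
clock: 65.72
eef_pos: [0.55, 0.2143, 0.2393]
tool_rot: [0.832, -0.555, -0.001, 0.001]
ft_force: [0.6, -0.5, 0.7]
grip_width: 0.06
grasp_force: 0.0
clock: 65.97
eef_pos: [0.5503, 0.2144, 0.2405]
tool_rot: [0.83, -0.558, -0.0, 0.001]
ft_force: [-0.2, -0.4, 0.4]
grip_width: 0.0598
grasp_force: 0.0
1075 [0.55247882 0.2119464  0.1303989 ]
((552.11767578125, 213.38693237304688), (17.65595245361328, 49.81768035888672), 22.553327560424805)
white [505.  49.] [ 9. 12.] 35.1 [427.  39.] 70
white [501. 121.] [25. 66.] 82.1 [398. 101.] 582
now [0.5505 0.2145 0.241 ] ytool -157.8 q1,q6 [ 0.37 -1.59] | turn 0.0 alt -3.141 | shift [  1.4  -0.9 135. ]
```

```bash
python3 -m creep '[[[1,-1,40],[0,0,0]],[[0,0,40],[0,0,0]],[[0,0,40],[0,0,0]],[[0,0,15],[0,0,0]],[[0,0,0],[0,0,0]],[[0,0,0],[0,0,0]]]' 60 && python3 -m creep '[[[0,0,0],[0,0,0]],[[0,0,0],[0,0,0]],[[0,0,0],[0,0,0]],[[0,0,0],[0,0,0]],[[0,0,0],[0,0,0]],[[0,0,0],[0,0,0]]]' 8 && python3 -m creep '[[[0,0,0],[0,0,0.05]],[[0,0,0],[0,0,0.1]],[[0,0,0],[0,0,0.12]],[[0,0,0],[0,0,0.12]],[[0,0,0],[0,0,0.12]],[[0,0,0],[0,0,0.12]],[[0,0,0],[0,0,0.12]],[[0,0,0],[0,0,0.12]],[[0,0,0],[0,0,0.12]],[[0,0,0],[0,0,0.12]]]' && python3 -m creep '[[[0,0,0],[0,0,0.12]],[[0,0,0],[0,0,0.12]],[[0,0,0],[0,0,0.12]],[[0,0,0],[0,0,0.12]],[[0,0,0],[0,0,0.12]],[[0,0,0],[0,0,0.12]],[[0,0,0],[0,0,0.12]],[[0,0,0],[0,0,0.1]],[[0,0,0],[0,0,0.045]],[[0,0,0],[0,0,0]],[[0,0,0],[0,0,0]]]'; python3 g.py .552 .2137 .106 82.4
```

```text
clock: 66.78
eef_pos: [0.5533, 0.2146, 0.1083]
tool_rot: [0.83, -0.557, 0.001, -0.001]
ft_force: [0.2, -1.1, 0.6]
grip_width: 0.0599
grasp_force: 0.0
clock: 67.53
eef_pos: [0.5515, 0.2138, 0.1082]
tool_rot: [0.831, -0.557, 0.0, -0.0]
ft_force: [-4.2, -2.1, 6.6]
grip_width: 0.0287
grasp_force: 58.7
clock: 68.78
eef_pos: [0.5516, 0.2138, 0.1082]
tool_rot: [-0.411, 0.912, -0.0, 0.0]
ft_force: [-3.8, -1.7, 7.6]
grip_width: 0.0289
grasp_force: 58.7
clock: 70.15
eef_pos: [0.5516, 0.2138, 0.1082]
tool_rot: [0.068, 0.998, 0.0, 0.0]
ft_force: [-4.2, -1.3, 7.1]
grip_width: 0.0286
grasp_force: 58.7
now [0.5516 0.2138 0.1082] ytool 82.3 q1,q6 [0.37 0.5 ] | turn -0.002 alt 3.139 | shift [-0.4 -0.   2.2]
```

Release, rise, back away and check.

```bash
python3 -m creep '[[[0,0,0],[0,0,0]],[[0,0,0],[0,0,0]],[[0,0,0],[0,0,0]],[[0,0,0],[0,0,0]],[[0,0,-40],[0,0,0]],[[0,0,-60],[0,0,0]],[[0,0,-60],[0,0,0]],[[50,0,-30],[0,0,0]],[[60,0,0],[0,0,0]],[[60,0,0],[0,0,0]],[[60,0,0],[0,0,0]],[[0,0,0],[0,0,0]]]' 60
python3 - <<'E'
from h import *
p=cam("top"); cv2.imwrite("pics/top9.png",cv2.resize(p["image"][100:320,120:520],None,fx=2,fy=2,interpolation=2))
for q,z in (("box_handle",.118),("beaker",0),("spatula",0),("dish",0),("reference",.036),("comp0",.036),("cassette1",.05)):
    for r in vision.place_of(p,q)[:4]: 
        if r["score"]>.4: print(q,round(r["score"],2),np.round(atz(p,r["position"],z),3))
E
python3 w.py pics/w10.png reference:.036 comp0:.036 stand:0
```

```text
clock: 71.65
eef_pos: [0.3206, 0.2448, 0.2968]
tool_rot: [0.065, 0.998, 0.0, -0.0]
ft_force: [0.4, 0.6, 0.7]
grip_width: 0.0599
grasp_force: 0.0
box_handle 0.91 [ 0.424 -0.349  0.118]
beaker 0.93 [0.411 0.388 0.   ]
spatula 0.57 [ 0.417 -0.036  0.   ]
dish 0.77 [0.331 0.25  0.   ]
dish 0.72 [ 0.583 -0.166  0.   ]
reference 0.54 [0.473 0.181 0.036]
comp0 0.62 [0.461 0.23  0.036]
comp0 0.57 [0.609 0.286 0.036]
cassette1 0.66 [ 0.579 -0.368  0.05 ]
cassette1 0.65 [ 0.579 -0.396  0.05 ]
cassette1 0.56 [ 0.562 -0.332  0.05 ]
cassette1 0.44 [ 0.574 -0.379  0.05 ]
cam [0.2457 0.2554 0.4391]
reference 0.62 [288. 262.] [0.4715 0.1813 0.036 ] [0.4504 0.1882 0.0736]
comp0 0.93 [317. 251.] [0.4596 0.228  0.036 ] [0.4591 0.2281 0.037 ]
comp0 0.65 [364. 325.] [0.6053 0.2872 0.036 ] [0.5483 0.2822 0.0999]
stand 0.62 [158. 237.] [ 0.4187 -0.0259  0.    ] [ 0.4172 -0.0234  0.0039]
```

View pics/top9.png

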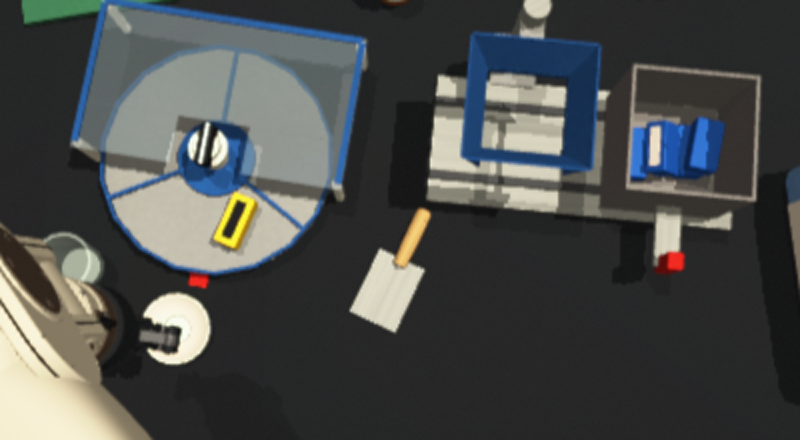

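The box is home with all four cassettes in it. The reference is in the front compartment at (235,222), its middle within about 3 mm of the pointer line, and the bystanders are untouched.

```bash
python3 -c "
from workcell import workorder; print(workorder.job_done())"
```

```text
the job is handed in; nothing more can be done
None
```

The job is handed in: all four blue cassettes are in the archive box, the box is back home, and the carousel is at rest with the yellow reference block's compartment at the front; the beaker, spatula and dish show no real displacement in the last camera check.

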